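# Vent the wax injector and reset its cut-out with the stylus

## Robot

A 6-joint arm with a two-finger parallel gripper is mounted at the origin on the work surface. World frame = base frame: x ahead of the robot, y to its left, z up, the work surface at z = 0. Lengths are in m, angles in degrees, forces in N, time in s.
With the tool pointing down it reaches from about 0.375 to 0.975 m from the base axis. Payload 3.8 kg.
Tool frame: the origin (TCP) lies midway between the tips of the shut fingers; the grasp point (between the pads) lies 19 mm behind it (ctrl.tcp_to_grasp is the distance from the TCP to the grasp point, in m); z points along the fingers, y is the line along which they close (so a half turn about z gives the same grasp; the last joint's range is limited). The gripper opens to 88 mm and grips with 3 to 60 N. Pads are 18 mm wide; open, the fingers measure 123 mm over their backs; the gripper's body (75 mm by 187 mm) begins 45 mm behind the grasp point.
Start: joints at [-78.547, 15.12, 91.902, -0, 72.978, -2.114], TCP at [0.158, -0.656, 0.208] pointing down, gripper open.
Joint ranges: [-150.88, 150.88], [-54.13, 125.18], [17.81, 147.31], [-75.09, 255.09], [0, 152.58], [-146.25, 146.25]. Speed limits (degrees/s): [147.25, 147.25, 180, 180, 180, 180].

## Interface

Orientations are given as [roll, pitch, yaw] about the fixed x, y, z axes, in that order (R = Rz(yaw) Ry(pitch) Rx(roll)).
In Python, from workcell import telemetry, optics, workorder, ctrl gives the robot as it stands.
- The arm moves only by the tool apply_moves, never from a script. Its argument "motion" is a list of rows, each a list of 3 entries, a list of its own where there are three numbers: the shift along the tool's x, y, z scaled (see below), then the turn, a rotation vector about the tool's x, y, z scaled (see below), then the closure in counts, from 0 (fully open) to 255 (shut). In form: [[[tx, ty, tz], [wx, wy, wz], grip], ...]. A call has 1 to 8 rows; each row is the pose to reach, as a shift and turn from the pose commanded when the call began, along the tool's axes at that moment; what a row does not reach only later rows make up. The controller multiplies each number of a shift by 0.5 m and each number of a turn by 2 rad. A row lasts 1/8 s, in which the tool goes at most 62.5 mm and 10.7 degrees, less where a joint would pass 70% of its speed; a pose out of reach is approached as far as the arm can. A call with a number of a shift or a turn outside -1 to 1 is refused whole. A call with a gripper value outside its range is refused whole. The fingers move at their own pace and stop on an object; "grip_force" is the grip in N (left out, the last holds). Time passes only in rows, so rows that repeat a pose let the fingers close. It gives the time, the measured TCP pose, the force, the opening and the grip force at its end, in the units of the state.
- telemetry.sense(): the state, without advancing time (a new reading comes with each control period).
- optics.camera(name): name is "side" or "top" or "wrist"; returns the picture (384x512x3 uint8, red, green, blue); there is no depth.
- optics.get_calibration(name): a dict with "intrinsics" (3x3 intrinsics, pixels), "R" (3x3) and "t" (3): a world point X has camera coordinates R X + t. Camera axes: x right, y down, z forward; pixel columns grow to the right and rows downward; lengths in m; the calibration is good to about 2 mm. A picture is of the moment at which its call begins: read the wrist's pose just before it. get_calibration takes no time and is no camera call; for the wrist camera it gives the pose at the moment of the call.
- workorder.sign_off(): hands the job in; it is judged then, once.
The state is a dict: "time": time; "joint_pos": joint angles; "joint_vel": joint speeds; "tau": joint torques, N m; "position": TCP position; "eef_rot": TCP orientation; "wrist_force": force on the tool from outside, world axes, zero at the start; "ft_torque": the same for the moment, N m; "grip_width": finger opening in m; "grasp_force": force on a finger pad.
Only numpy, scipy, OpenCV 4.12 (cv2) and the standard library are available. Lean on these libraries where they do the work, as an engineer would, in place of code of your own. Each camera call takes 0.05 s, during which the arm holds its last target. There are 200 camera calls.

## Task

The wax injector's safety cut-out has tripped. First turn its red vent tap to half open (45 degrees, over the green mark on the dial); then take the blue stylus from its wooden block, press the recessed red reset button on the sloping panel fully in with the stylus tip, holding it in for half a second without forcing it (under 20 N), and stand the stylus back upright in its hole, right down. Leave the tap at half open and do not disturb the wax ornaments or the brush jug.

Things in the scene. Friction and masses are not known exactly. Their poses are not given: they have to be found in the camera images.
- injector: Bench wax injector, fixed; origin on the bench, 20 mm to -x of the middle of its 230 (x) x 170 (y) mm base plate. Its front faces its own -x. Green console with a grey sloping panel, 110 mm high; aluminium melting pot behind (104 mm diameter, 127 mm high with its lid knob, axis 78 mm to +x and 10 mm to +y); vent tap on a brass post 190 mm to its +y side.
- reset_mouth (a point): Centre of the mouth of the reset button's well, on the sloping panel's surface, ringed by a yellow bezel (25 mm across). Its z axis is the panel's outward normal (leaning 30 degrees from vertical towards the injector's front), its y axis is level. The well is 10 mm in diameter (1.5 mm chamfer); the button's top (8.8 mm diameter, red) lies 4 to 11 mm below the mouth at rest, differently each time.
- reset (a joint): Travel of the spring reset button along the panel's inward normal: 0 = out, 0.004 = fully in (m). Takes about 2 N to start and 5 N fully in, where it stops hard. Springs back.
- tap_axis (a point): Point on the vertical turning axis of the vent tap, 117.5 mm above the bench. A white dial plate (104 mm diameter, top 95.5 mm above the bench) lies below the handle.
- tap_grip (a point): Point in the middle of the tap's handle where it can be gripped, 66 mm from the axis, 119.5 mm above the bench. The handle is a red bar 12 mm wide and 16 mm high (111.5 to 127.5 mm above the bench) reaching from 5 to 90 mm from the axis; its x axis points from here to the turning axis. It can be pinched across its width from above.
- tap (a joint): Tap angle (rad): 0 = shut, handle pointing to the injector's front (-x); grows clockwise seen from above, handle swinging to the injector's +y side; pi/2 = fully open; pi/4 = half open, handle over the green mark on the dial. Stays where it is left (about 0.15 N m friction).
- stylus: Blue-handled stylus tool, loose, about 40 g, 155 mm long; origin at the end of its tip, its z axis runs from the tip up the handle. Steel tip 4.8 mm diameter with a round end, 24 mm long, then a brass cone up to 36 mm, then the round handle of 13 mm diameter from 36 to 155 mm. It starts standing tip down in the block's hole, about 100 mm of handle above the block.
- block: Wooden stylus block, fixed, 70 x 70 mm and 55 mm high; origin at the centre of its underside. Round hole of 18 mm diameter down its middle (2 mm chamfer), 50 mm deep, so its floor is 5 mm above the bench.
- block_hole (a point): Centre of the mouth of the block's hole, 55 mm above the bench.
- rosette: Bystander: amber wax rosette, 59 mm across, 13 mm high, loose on a marble slab (12 mm thick, 100 x 260 mm). Origin at the centre of its underside.
- leaf: Bystander: brown wax leaf ornament, 62 x 34 x 10 mm, loose on the marble slab. Origin at the centre of its underside.
- jug: Bystander: terracotta jug with brushes, loose, 68 mm across, 80 mm high (brushes to 160 mm), with a handle. Origin at the centre of its underside.
There are look-alikes about, which are no part of the job. Of the things shaped like the block, the wooden one is meant.

How it is judged:
By the outcome, as a careful person would: the job done as asked, in the order asked, and still so for the second after the job is handed in, with the robot touching nothing.
It also fails if it takes over 64 s, if anything falls off the work surface, if the arm or the gripper's body presses on something with over 40 N, if the wrist force passes 120 N, or if a joint passes its speed limit or range.

## Working session

There is one attempt and no reset: what is moved stays moved. The work goes in short steps, Python scripts to look and compute and a tool call to move; the robot and the scene stay as the last step left them, time stands still between calls to the robot, and variables do not carry over. Pictures are saved under pics/ and viewed, at most 10 in all, crops included, and the job is handed in when it is done.

Besides the shell and the picture viewer there is one more tool, called after ">>>" by a JSON object that holds its "name" and its "arguments". apply_moves: Moves the arm, as the interface text tells. Shifts and turns lie within -1 to 1; 1 stands for 0.5 m of shift or 2 rad of turn. Its arguments: {"type":"object","properties":{"motion":{"type":"array","items":{"type":"array"}},"grip_force":{"type":"number"}},"required":["motion"]}

```bash
mkdir -p pics; ls; python3 - <<'E'
from workcell import telemetry, optics, workorder, ctrl
import cv2,numpy as np
print(telemetry.sense()); print(ctrl.tcp_to_grasp)
for n in ("side","top","wrist"):
    c=optics.get_calibration(n); print(n,np.round(c['intrinsics'],1).tolist(),np.round(c['R'],3).tolist(),np.round(c['t'],3).tolist())
    im=optics.camera(n); cv2.imwrite(f'pics/{n}0.png',im[:,:,::-1])
    if n!="wrist": cv2.imwrite(f'pics/{n}0b.png',cv2.resize(im[:,:,::-1],(800,600),interpolation=cv2.INTER_CUBIC))
E
```

```text
pics
{'time': 0.0, 'joint_pos': array([-7.85479889e+01,  1.51694058e+01,  9.19783707e+01,  7.80589292e-05,
        7.29777728e+01, -2.11433090e+00]), 'joint_vel': array([ 0.03137154,  0.00636446,  0.03378529, -0.05053022, -0.07552776,
        0.00816836]), 'tau': array([-5.59722321e-04, -5.02117395e+01, -3.56880748e+01,  7.26076425e-02,
        2.92073545e-02, -1.66546383e-04]), 'position': array([ 0.15818246, -0.65542518,  0.20711235]), 'eef_rot': array([-1.79874539e+02, -4.70650878e-03,  1.35663139e+01]), 'wrist_force': array([-0.616342  ,  0.75967691,  0.18361673]), 'ft_torque': array([ 0.03939249, -0.00552342, -0.03932563]), 'grasp_force': 0.0, 'grip_width': 0.08836626286667314}
0.0187
side [[471.0, 0.0, 260.0], [0.0, 471.0, 186.9], [0.0, 0.0, 1.0]] [[0.998, -0.052, 0.02], [-0.021, -0.681, -0.732], [0.052, 0.731, -0.681]] [-0.556, 0.006, 1.171]
top [[408.4, 0.0, 263.2], [0.0, 408.4, 187.5], [0.0, 0.0, 1.0]] [[-0.027, -1.0, -0.005], [-0.996, 0.027, -0.089], [0.089, 0.003, -0.996]] [-0.103, 0.564, 0.99]
wrist [[294.1, 0.0, 255.8], [0.0, 294.1, 189.5], [0.0, 0.0, 1.0]] [[0.234, -0.972, -0.003], [-0.931, -0.225, 0.288], [-0.281, -0.065, -0.958]] [-0.674, -0.04, 0.391]
```

View pics/top0b.png

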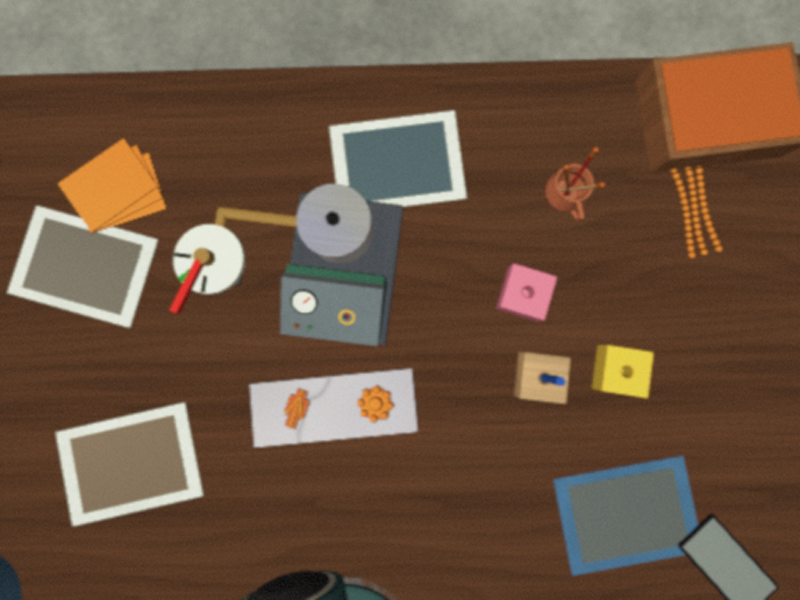

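View pics/side0b.png

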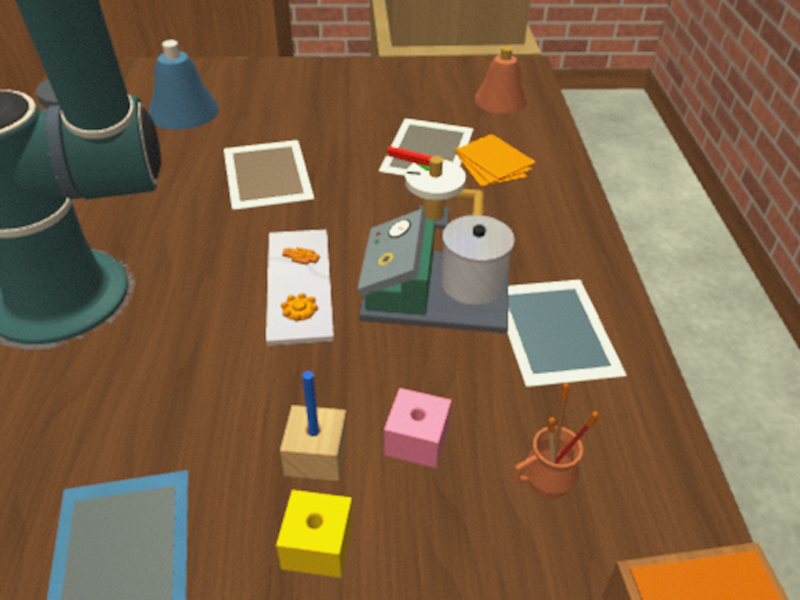

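The top view shows the tap axis at (204,257) with its handle end at (176,310), the bezel at (347,317) and the wooden block's top centre near (545,377). In the side view the bezel is at (386,259) and the stylus top at (308,375). All of these are pixels in the 800x600 pictures.

```bash
cat > h.py <<'E'
import numpy as np, cv2
from workcell import telemetry, optics, workorder, ctrl
from scipy.spatial.transform import Rotation as Ro
def cal(n):
    c=optics.get_calibration(n); return np.array(c['intrinsics']),np.array(c['R']),np.array(c['t'])
def atz(c,uv,z):
    K,R,t=c; d=R.T@np.linalg.solve(K,[*uv,1]); o=-R.T@t
    return o+d*(z-o[2])/d[2]
def proj(c,X):
    K,R,t=c; p=K@(R@np.asarray(X)+t); return p[:2]/p[2]
def tri(c1,u1,c2,u2):
    P=[c[0]@np.c_[c[1],c[2]] for c in(c1,c2)]
    X=cv2.triangulatePoints(*P,np.float64(u1),np.float64(u2))[:,0]; return X[:3]/X[3]
def pose():
    s=telemetry.sense(); return np.array(s['position']),Ro.from_euler('xyz',s['eef_rot'],degrees=True)
def delta(p,R):  # scaled shift/turn from present pose to pose
    p0,R0=pose(); return np.round(R0.inv().apply(p-p0)/.5,4),np.round((R0.inv()*R).as_rotvec()/2,4)
E
python3 - <<'E'
from h import *
s=1/1.5625; T=cal('top');S=cal('side')
A=lambda u,v,z: np.round(atz(T,(u*s,v*s),z),4)
ax=A(204,257,.13); he=A(176,310,.1275); dial=A(209,259,.0955)
print('axis',ax,'end',he,'dial',dial,np.linalg.norm(he-ax))
print('knob',A(332,218,.125),'lid',A(334,220,.11))
print('bezel',tri(T,(347*s,317*s),S,(386*s,259*s)))
a,b=A(280,333,.05),A(380,345,.05); d=a-b; print('panel y dir yaw',np.degrees(np.arctan2(d[1],d[0]))-90)
a,b=A(402,207,.008),A(384,345,.008); d=a-b; print('base x yaw',np.degrees(np.arctan2(d[1],d[0])))
d=he-dial; print('handle dir',np.degrees(np.arctan2(d[1],d[0])))
print('block',A(545,377,.055),[A(*q,.055) for q in((518,353),(571,356),(568,403),(516,400))])
print('stylus top',tri(T,(557*s,380*s),S,(308*s,375*s)),A(558,380,.16))
E
```

```text
axis [0.6116 0.1778 0.13  ] end [0.5366 0.2185 0.1275] dial [0.6137 0.1817 0.0955] 0.08536826108103648
knob [ 0.6643 -0.0062  0.125 ] lid [ 0.6645 -0.0072  0.11  ]
bezel [ 0.52292491 -0.02083906  0.08143959]
panel y dir yaw -8.343406277458413
base x yaw -8.765347829582947
handle dir 154.48475398955253
block [ 0.4244 -0.3183  0.055 ] [array([ 0.4619, -0.2787,  0.055 ]), array([ 0.4551, -0.3594,  0.055 ]), array([ 0.3843, -0.3514,  0.055 ]), array([ 0.3909, -0.2727,  0.055 ])]
stylus top [ 0.42365806 -0.31418887  0.15590642] [ 0.4248 -0.3146  0.16  ]
```

```bash
python3 - <<'E'
from h import *
p,R=pose(); K,Rc,t=cal('wrist'); o=-Rc.T@t
print('cam in tool',R.inv().apply(o-p),'axis',R.inv().apply(Rc[2]))
T=cal('top');s=1/1.5625
g=atz(T,(183*s,276*s),.0955);print(g)
print(delta(np.array([.42,-.2,.32]),Ro.from_euler('xyz',[180,0,83],degrees=True)))
E
```

```text
cam in tool [ 0.07431915  0.00021491 -0.1768808 ] axis [-0.28837563 -0.00102839  0.95751681]
[0.58926884 0.22039074 0.0955    ]
(array([ 0.7227, -0.7634, -0.2239]), array([-7.000e-04, -5.000e-04, -6.059e-01]))
```

>>> {"name": "apply_moves", "arguments": {"motion": [[[0.72, -0.76, -0.22], [0, 0, -0.606], 0], [[0.72, -0.76, -0.22], [0, 0, -0.606], 0], [[0.72, -0.76, -0.22], [0, 0, -0.606], 0], [[0.72, -0.76, -0.22], [0, 0, -0.606], 0], [[0.72, -0.76, -0.22], [0, 0, -0.606], 0], [[0.72, -0.76, -0.22], [0, 0, -0.606], 0], [[0.72, -0.76, -0.22], [0, 0, -0.606], 0], [[0.72, -0.76, -0.22], [0, 0, -0.606], 0]]}}

```text
time: 1.15
position: [0.4026, -0.23, 0.3116]
eef_rot: [180.0, 0.0, 83.0]
wrist_force: [-0.1, -0.5, -0.1]
grip_width: 0.0883
grasp_force: 0.0
```

```bash
python3 - <<'E'
from h import *
print(pose()[0],telemetry.sense()['eef_rot'],telemetry.sense()['joint_pos'])
print(delta(np.array([.552,.208,.23]),Ro.from_euler('xyz',[180,0,153],degrees=True)))
E
```

```text
[ 0.40262017 -0.23002068  0.31157781] [1.79975359e+02 8.30746556e-03 8.30316482e+01] [-3.28205646e+01 -1.11196042e+01  1.08287332e+02  3.29453731e-03
  8.28064753e+01 -2.58526264e+01]
(array([0.9058, 0.1902, 0.1631]), array([ 1.000e-04,  2.000e-04, -6.106e-01]))
```

>>> {"name": "apply_moves", "arguments": {"motion": [[[0.906, 0.19, 0.163], [0, 0, -0.61], 0], [[0.906, 0.19, 0.163], [0, 0, -0.61], 0], [[0.906, 0.19, 0.163], [0, 0, -0.61], 0], [[0.906, 0.19, 0.163], [0, 0, -0.61], 0], [[0.906, 0.19, 0.163], [0, 0, -0.61], 0], [[0.906, 0.19, 0.163], [0, 0, -0.61], 0], [[0.906, 0.19, 0.163], [0, 0, -0.61], 0], [[0.906, 0.19, 0.163], [0, 0, -0.61], 0]]}}

```text
time: 2.15
position: [0.5513, 0.209, 0.2283]
eef_rot: [-180.0, -0.1, 153.1]
wrist_force: [-0.9, 0.5, 0.6]
grip_width: 0.0879
grasp_force: 0.0
```

```bash
python3 - <<'E'
from h import *
print(pose()[0],telemetry.sense()['eef_rot'],telemetry.sense()['joint_pos'])
import pickle; pickle.dump((cal('wrist'),),open('w1.pkl','wb'))
im=optics.camera('wrist'); cv2.imwrite('pics/w1.png',im[:,:,::-1])
E
```

```text
[0.55133916 0.20903989 0.22833777] [-1.79954589e+02 -7.91362358e-02  1.53095603e+02] [ 1.83286821e+01  5.30636349e+00  1.01250959e+02  2.52412206e-02
  7.35306493e+01 -4.47741266e+01]
```

View pics/w1.png

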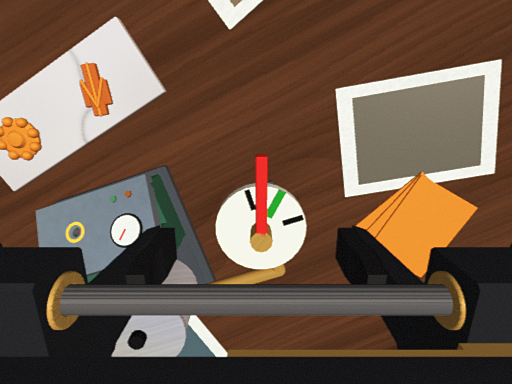

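The wrist view shows the handle from (262,157) to (261,235), the tap axis top at (261,241), the dial centre at (261,226), the green mark at (277,204), the shut mark at (250,199), the open mark at (292,220) and the bezel at (75,232).

```bash
python3 - <<'E'
from h import *
import pickle; c,=pickle.load(open('w1.pkl','rb'))
an=lambda a,b:np.degrees(np.arctan2(*(b-a)[1::-1]))
dial=atz(c,(261,226),.0955); ax=atz(c,(261,241),.13); e=atz(c,(262,158),.1275); 
print('dial',dial,'ax',ax,'end',e,np.linalg.norm(e-ax))
for n,q in dict(green=(277,204),shut=(249.5,199),open=(292,220)).items(): print(n,an(dial,atz(c,q,.0955)))
m=[atz(c,q,.1275) for q in((256.5,170),(267,170),(256,220),(266.5,220))]; print('handle dir',an((m[2]+m[3])/2,(m[0]+m[1])/2),(m[0]+m[1])/2,(m[2]+m[3])/2)
T=cal('top');s=1/1.5625
print('bezel w/top',tri(c,(75,232),T,(347*s,317*s)),'w/side',tri(c,(75,232),cal('side'),(386*s,259*s)))
E
```

```text
dial [0.60915844 0.18610902 0.0955    ] ax [0.61035721 0.18486865 0.13      ] end [0.53388294 0.22434102 0.1275    ] 0.08609664569463113
green 119.40778726275535
shut 174.78418972483828
open 74.94049792960205
handle dir 152.84483697861816 [0.54426569 0.21887563 0.1275    ] [0.59058132 0.19511843 0.1275    ]
bezel w/top [ 0.52197806 -0.02071687  0.07976003] w/side [ 0.52251742 -0.02006789  0.08072315]
```

```bash
python3 - <<'E'
from h import *
import pickle; c,=pickle.load(open('w1.pkl','rb'))
a=np.array([.61,.185,0])
for n,q in dict(green=(277,204),shut=(249.5,199),open=(292,220)).items():
    d=atz(c,q,.0955)-a; print(n,np.degrees(np.arctan2(d[1],d[0])),np.linalg.norm(d[:2]))
r=.066;g=lambda t:a+[r*np.cos(np.radians(t)),r*np.sin(np.radians(t)),.103]
print(delta(g(152.8),Ro.from_euler('xyz',[180,0,152.8],degrees=True)))
R0=Ro.from_euler('xyz',[180,0,152.8],degrees=True)
for d in (-8,-16,-22,-26.5): print(d,np.round(R0.inv().apply(g(152.8+d)-g(152.8))/.5,4),np.round(np.radians(-d)/2,4))
E
```

```text
green 119.73181147519792 0.03334435537374893
shut 173.14393627955363 0.03591127304737353
open 76.65613358164428 0.036768260605418934
(array([0.0038, 0.0056, 0.2491]), array([ 0.0006, -0.0012,  0.0025]))
-8 [-0.0013  0.0184  0.    ] 0.0698
-16 [-0.0051  0.0364  0.    ] 0.1396
-22 [-0.0096  0.0494  0.    ] 0.192
-26.5 [-0.0139  0.0589  0.    ] 0.2313
```

>>> {"name": "apply_moves", "arguments": {"motion": [[[0.004, 0.0056, 0.12], [0, 0, 0.0025], 0], [[0.004, 0.0056, 0.2], [0, 0, 0.0025], 0], [[0.004, 0.0056, 0.249], [0, 0, 0.0025], 0], [[0.004, 0.0056, 0.249], [0, 0, 0.0025], 255], [[0.004, 0.0056, 0.249], [0, 0, 0.0025], 255], [[0.004, 0.0056, 0.249], [0, 0, 0.0025], 255], [[0.004, 0.0056, 0.249], [0, 0, 0.0025], 255], [[0.004, 0.0056, 0.249], [0, 0, 0.0025], 255]], "grip_force": 15}}

```text
time: 3.2
position: [0.5515, 0.2097, 0.106]
eef_rot: [179.9, 0.0, 152.6]
wrist_force: [-0.2, 0.8, -0.3]
grip_width: 0.0405
grasp_force: 0.0
```

```bash
python3 - <<'E'
from h import *
import pickle; c,=pickle.load(open('w1.pkl','rb')); a=np.array([.61,.185,0])
im=cv2.imread('pics/w1.png').astype(int); b,g,r=im[...,0],im[...,1],im[...,2]
m=((g>r+60)&(g>b+60)).astype(np.uint8); m[:180]=0;m[:,:240]=0;m[260:]=0
ys,xs=np.nonzero(m); print(len(xs),xs.mean(),ys.mean())
P=np.array([atz(c,(x,y),.0955)[:2] for x,y in zip(xs,ys)]); l=cv2.fitLine(P.astype(np.float32),cv2.DIST_L2,0,.001,.001).ravel(); print(l,np.degrees(np.arctan2(l[1],l[0])))
d=P.mean(0)-a[:2]; print(np.degrees(np.arctan2(d[1],d[0])))
E
```

```text
217 275.36866359447004 203.22119815668202
[ 0.61639345 -0.78743833  0.59185755  0.21267702] -51.94676
123.24507751252462
```

>>> {"name": "apply_moves", "arguments": {"motion": [[[0, 0, 0], [0, 0, 0], 255], [[0, 0, 0], [0, 0, 0], 255], [[0, 0, 0], [0, 0, 0], 255], [[0, 0, 0], [0, 0, 0], 255]]}}

```text
time: 3.7
position: [0.551, 0.2096, 0.1052]
eef_rot: [-180.0, -0.0, 152.6]
wrist_force: [0.0, -1.0, -0.3]
grip_width: 0.0004
grasp_force: 0.0
```

```bash
python3 - <<'E'
from h import *
for i in range(3):
    s=telemetry.sense();print(s['time'],s['position'],s['eef_rot'],s['wrist_force'],s['grip_width'],s['grasp_force'])
    optics.camera('side')
a=np.array([.61,.185,0]); p,R=pose(); d=p-a; print(np.degrees(np.arctan2(d[1],d[0])),np.linalg.norm(d[:2]))
E
```

```text
3.7 [0.55100309 0.20955688 0.10515013] [-1.79992723e+02 -7.80378724e-03  1.52627166e+02] [ 0.01517473 -1.03451013 -0.31775165] 0.0004486461252068372 0.0
3.75 [0.55102812 0.20956738 0.10518238] [-1.79996307e+02 -5.12445458e-03  1.52624929e+02] [ 0.50975197  0.04371395 -0.77150619] 0.0009487518183870956 0.0
3.8 [0.55102372 0.20953859 0.1051622 ] [-1.79994119e+02 -5.54069176e-03  1.52623283e+02] [-0.16957949  0.4344908  -0.72188307] 0.0006701238478484196 0.0
157.37641814560223 0.06384407542430182
```

```bash
python3 - <<'E'
from h import *
im=optics.camera('wrist')[:,:,::-1]; w=im[120:312,128:384]
sd=optics.camera('side')[60:210,200:400,::-1]
cv2.imwrite('pics/w2.png',np.hstack([cv2.resize(w,(400,300)),cv2.resize(sd,(400,300))]))
E
```

```text
(no output)
```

View pics/w2.png

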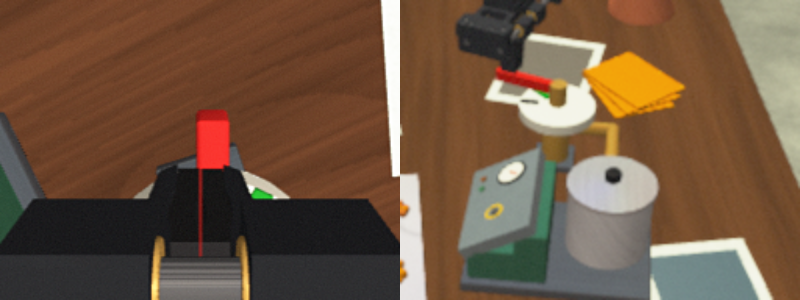

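The picture shows the shut fingers above the red handle, not around it. I need to check the reported TCP height against the cameras.

```bash
python3 - <<'E'
from h import *
p,R=pose(); S=cal('side');T=cal('top');a=np.array([.61,.185,.1275])
print(p,'tcp side',proj(S,p),'grip side',proj(S,[.5513,.2152,.1275]),'axis side',proj(S,a))
f=lambda q:((q-[200,60])*2+[400,0])
print('in crop: tcp',f(proj(S,p)),'tcp+30mm',f(proj(S,p+[0,0,.03])),'axis',f(proj(S,a)),'end',f(proj(S,[.5338,.2243,.1195])))
K,Rc,t=cal('wrist');o=-Rc.T@t
print('cam in tool',R.inv().apply(o-p),'axis',R.inv().apply(Rc[2]), 'pix tcp',proj((K,Rc,t),p))
im=optics.camera('side')[:,:,::-1];to=optics.camera('top')[:,:,::-1]
u=proj(T,p).astype(int);print(u)
c1=cv2.resize(im[50:150,200:300],(400,400),interpolation=2);c2=cv2.resize(to[u[1]-50:u[1]+50,u[0]-50:u[0]+50],(400,400),interpolation=2)
for c,q,o in((c1,proj(S,p),[200,50]),(c2,proj(T,p),u-50)): cv2.drawMarker(c,tuple(int(x) for x in (q-o)*4),(0,255,255),0,20,1)
cv2.imwrite('pics/c3.png',np.hstack([c1,c2]))
E
```

```text
[0.55104581 0.20956387 0.10520583] tcp side [254.57653634 104.02268436] grip side [254.68085525  95.82116821] axis side [277.26136584 101.7176295 ]
in crop: tcp [509.15307269  88.04536872] tcp+30mm [509.42775592  68.94068899] axis [554.52273169  83.435259  ] end [496.13954426  73.25370051]
cam in tool [ 7.41427482e-02 -1.72342682e-04 -1.76905297e-01] axis [-2.86861128e-01  1.44315863e-04  9.57972167e-01] pix tcp [256.00818307 220.73581019]
[120 192]
```

View pics/c3.png

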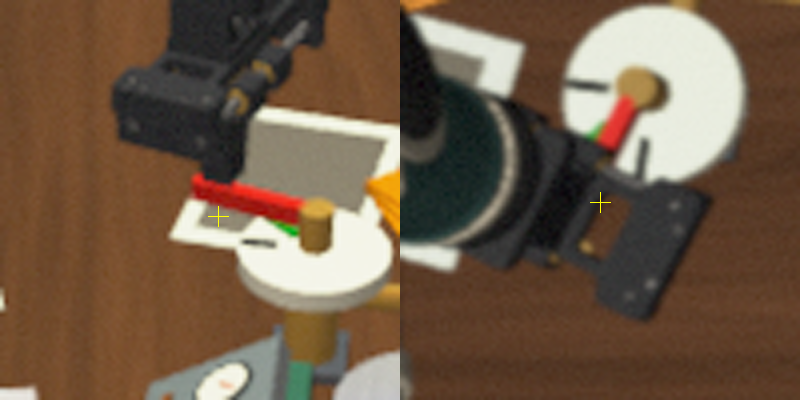

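```bash
python3 - <<'E'
from h import *
for m in (ctrl,telemetry,workorder): print([(k,getattr(m,k)) for k in dir(m) if k[0]!='_'])
im=cv2.imread('pics/wrist0.png')
a=cv2.resize(im[200:384],(400,144))
b=cv2.resize(optics.camera('wrist')[180:300,196:316,::-1],(400,400))
cv2.imwrite('pics/c4.png',np.hstack([np.vstack([a,np.zeros((256,400,3),np.uint8)]),b]))
E
```

```text
[('Unreachable', <class 'workcell.Unreachable'>), ('tcp_to_grasp', 0.0187)]
[('sense', <function make.<locals>.<lambda> at 0x7fe756c8d120>)]
[('sign_off', <function connect.<locals>.done at 0x7fe756c8c2c0>)]
```

View pics/c4.png

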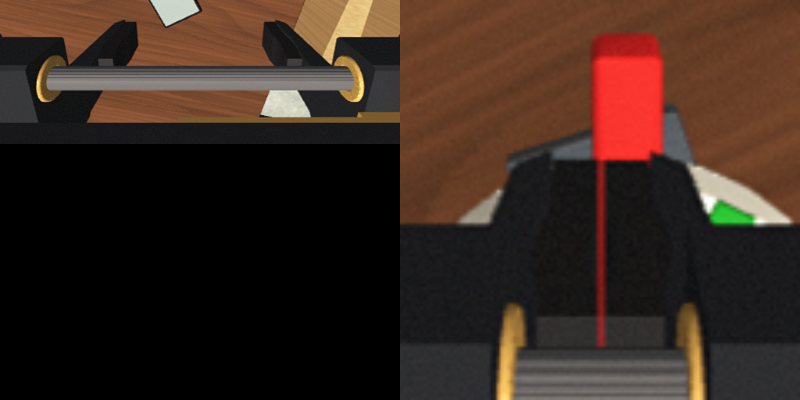

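The close-up shows the shut finger tips just above the handle (handle centre at column 264, tips at column 256, row 227). The fingers' real tips seem to be about 28 mm behind the reported TCP. I will reopen, shift 5 mm in y and 6 mm outward, go 22 mm lower and close again.

>>> {"name": "apply_moves", "arguments": {"motion": [[[0.005, 0.01, 0], [0, 0, 0], 0], [[0.012, 0.01, 0], [0, 0, 0], 0], [[0.012, 0.01, 0], [0, 0, 0], 0], [[0.012, 0.01, 0], [0, 0, 0], 60], [[0.012, 0.01, 0.044], [0, 0, 0], 60], [[0.012, 0.01, 0.044], [0, 0, 0], 120], [[0.012, 0.01, 0.044], [0, 0, 0], 255], [[0.012, 0.01, 0.044], [0, 0, 0], 255]]}}

```text
time: 5.1
position: [0.5487, 0.217, 0.0842]
eef_rot: [179.9, 0.1, 152.6]
wrist_force: [0.2, -1.1, 0.2]
grip_width: 0.0287
grasp_force: 0.0
```

>>> {"name": "apply_moves", "arguments": {"motion": [[[0, 0, 0], [0, 0, 0], 255], [[0, 0, 0], [0, 0, 0], 255], [[0, 0, 0], [0, 0, 0], 255], [[0, 0, 0], [0, 0, 0], 255]]}}

```text
time: 5.6
position: [0.5483, 0.2168, 0.0837]
eef_rot: [180.0, 0.0, 152.6]
wrist_force: [-0.9, -0.3, 3.2]
grip_width: 0.012
grasp_force: 15.0
```

>>> {"name": "apply_moves", "arguments": {"motion": [[[-0.001, 0.0169, 0], [0, 0, 0.0611], 255], [[-0.0041, 0.0336, 0], [0, 0, 0.1222], 255], [[-0.0092, 0.0497, 0], [0, 0, 0.1833], 255], [[-0.0148, 0.0624, 0], [0, 0, 0.233], 255], [[-0.0148, 0.0624, 0], [0, 0, 0.233], 255], [[-0.0148, 0.0624, 0], [0, 0, 0.233], 255]]}}

```text
time: 6.35
position: [0.5697, 0.2419, 0.0838]
eef_rot: [179.9, -0.0, 126.0]
wrist_force: [2.7, 3.3, 2.1]
grip_width: 0.0123
grasp_force: 15.0
```

>>> {"name": "apply_moves", "arguments": {"motion": [[[0, 0, 0], [0, 0, 0], 60], [[0, 0, 0], [0, 0, 0], 40], [[0, 0, -0.08], [0, 0, 0], 0], [[0, 0, -0.2], [0, 0, 0], 0], [[0, 0, -0.25], [0, 0, 0], 0], [[0, 0, -0.25], [0, 0, 0], 0]]}}

```text
time: 7.1
position: [0.5704, 0.2412, 0.2109]
eef_rot: [179.7, 0.1, 125.9]
wrist_force: [1.2, -0.3, 0.2]
grip_width: 0.0697
grasp_force: 0.0
```

```bash
python3 - <<'E'
from h import *
import pickle
p,R=pose();c=cal('wrist');im=optics.camera('wrist')[:,:,::-1]; cv2.imwrite('pics/w5.png',im)
pickle.dump(c,open('w5.pkl','wb')); print(p)
a0=np.array([.61,.185,0])
I=im.astype(int);b,g,r=I[...,0],I[...,1],I[...,2]
m=((r>180)&(g<90)&(b<90)).astype(np.uint8); n,l,st,ce=cv2.connectedComponentsWithStats(m); k=1+st[1:,4].argmax(); print(st[k],ce[k])
ys,xs=np.nonzero(l==k); P=np.array([atz(c,q,.1275)[:2] for q in zip(xs,ys)]); f=cv2.fitLine(P.astype(np.float32),2,0,.001,.001).ravel(); print('handle',f,np.degrees(np.arctan2(f[1],f[0])))
E
```

```text
[0.57035226 0.24123726 0.21088891]
[249 165  13  84 994] [255.31287726 205.34406439]
handle [ 0.5917885  -0.80609334  0.58197856  0.22481833] -53.715977
```

View pics/w5.png

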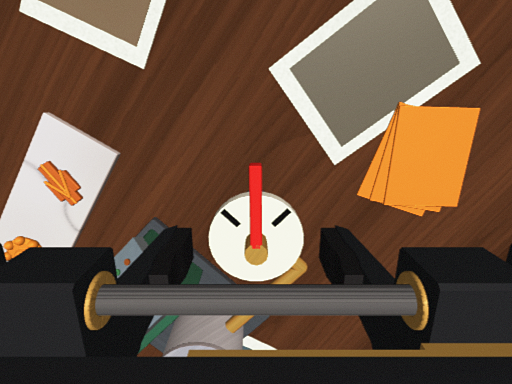

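The handle lies at 126.3° and covers the green mark, midway between the black marks at (231,217) and (282,217), so the tap is at half open. Next is the stylus.

```bash
python3 - <<'E'
from h import *
print(delta(np.array([.46,-.08,.25]),Ro.from_euler('xyz',[180,0,81.5],degrees=True)))
E
```

```text
(array([-0.3917, -0.5529, -0.0834]), array([4.000e-04, 1.000e-04, 3.877e-01]))
```

>>> {"name": "apply_moves", "arguments": {"motion": [[[-0.39, -0.553, -0.083], [0, 0, 0.388], 0], [[-0.39, -0.553, -0.083], [0, 0, 0.388], 0], [[-0.39, -0.553, -0.083], [0, 0, 0.388], 0], [[-0.39, -0.553, -0.083], [0, 0, 0.388], 0], [[-0.39, -0.553, -0.083], [0, 0, 0.388], 0], [[-0.39, -0.553, -0.083], [0, 0, 0.388], 0]]}}

```text
time: 7.9
position: [0.4567, -0.0813, 0.2472]
eef_rot: [-179.7, 0.0, 81.3]
wrist_force: [1.0, -0.2, -0.8]
grip_width: 0.0883
grasp_force: 0.0
```

>>> {"name": "apply_moves", "arguments": {"motion": [[[-0.475, -0.002, 0.02], [0, 0, 0], 0], [[-0.475, -0.002, 0.02], [0, 0, 0], 0], [[-0.475, -0.002, 0.02], [0, 0, 0], 0], [[-0.475, -0.002, 0.02], [0, 0, 0], 0], [[-0.475, -0.002, 0.02], [0, 0, 0], 0], [[-0.475, -0.002, 0.02], [0, 0, 0], 0]]}}

```text
time: 8.65
position: [0.4221, -0.3127, 0.2373]
eef_rot: [-179.8, -0.2, 81.4]
wrist_force: [0.5, 0.4, 0.3]
grip_width: 0.0883
grasp_force: 0.0
```

```bash
python3 - <<'E'
from h import *
import pickle
p,R=pose();print(p,telemetry.sense()['eef_rot']);c=cal('wrist');im=optics.camera('wrist')[:,:,::-1]
pickle.dump((c,p,R),open('w6.pkl','wb')); cv2.imwrite('pics/w6raw.png',im)
S=cal('side'); sd=optics.camera('side')[:,:,::-1]; q=proj(S,p); q2=proj(S,p+[0,0,.028]); print(q,q2)
x,y=(q-[50,60]).astype(int); cr=cv2.resize(sd[y:y+100,x:x+100],(320,320),interpolation=2)
for w in(q,q2): cv2.drawMarker(cr,tuple(int(v) for v in (w-[x,y])*3.2),(0,255,255),0,16,1)
b=cv2.resize(im[120:270,160:360],(480,360),interpolation=2)
cv2.imwrite('pics/w6.png',np.hstack([b,np.vstack([cr,np.zeros((40,320,3),np.uint8)])]))
E
```

```text
[ 0.42205652 -0.31271011  0.23729794] [-1.79785893e+02 -1.60770827e-01  8.14161654e+01]
[193.27528809 208.04726148] [191.99044971 196.23652947]
```

View pics/w6.png

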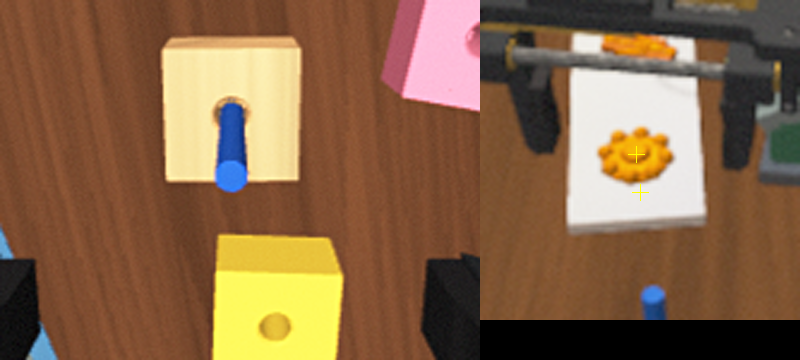

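The block's hole centre is at about (256.5,167.5) and the stylus top at (256.2,193.8). In the side crop the finger tips sit at the +28 mm marker, which confirms the tool offset.

```bash
python3 - <<'E'
from h import *
import pickle
c,p,R=pickle.load(open('w6.pkl','rb'))
h=atz(c,(256.5,167.5),.055); t=atz(c,(256.2,193.8),.16)
k=[atz(c,(160+x/2.4,120+y/2.4),.055) for x,y in((163,48),(300,47),(300,181),(165,182))]
print('hole',h,'block c',np.mean(k,0),'sty top',t,'lean deg',np.degrees((t-h)[:2]/.105))
mid=h+(t-h)*(.127-.055)/.105; tgt=np.r_[mid[:2],.085]; print(tgt,delta(tgt,Ro.from_euler('xyz',[180,0,81.5],degrees=True)))
E
```

```text
hole [ 0.42138484 -0.31716675  0.055     ] block c [ 0.42138919 -0.31842784  0.055     ] sty top [ 0.42111471 -0.31865366  0.16      ] lean deg [-0.14740633 -0.8113679 ]
[ 0.42119961 -0.31818634  0.085     ] (array([-0.0127, -0.0011,  0.307 ]), array([-0.0009, -0.0007,  0.0003]))
```

>>> {"name": "apply_moves", "arguments": {"motion": [[[-0.0127, -0.001, 0.1], [-0.001, 0, 0], 0], [[-0.0127, -0.001, 0.2], [-0.001, 0, 0], 0], [[-0.0127, -0.001, 0.27], [-0.001, 0, 0], 60], [[-0.0127, -0.001, 0.304], [-0.001, 0, 0], 120], [[-0.0127, -0.001, 0.304], [-0.001, 0, 0], 180], [[-0.0127, -0.001, 0.304], [-0.001, 0, 0], 255], [[-0.0127, -0.001, 0.304], [-0.001, 0, 0], 255], [[-0.0127, -0.001, 0.304], [-0.001, 0, 0], 255]], "grip_force": 25}}

```text
time: 9.75
position: [0.4225, -0.3206, 0.089]
eef_rot: [179.8, 0.1, 81.5]
wrist_force: [0.8, 0.4, 0.1]
grip_width: 0.0303
grasp_force: 0.0
```

>>> {"name": "apply_moves", "arguments": {"motion": [[[0, 0, 0], [0, 0, 0], 255], [[0, 0, 0], [0, 0, 0], 255], [[0, 0, 0], [0, 0, 0], 255]]}}

```text
time: 10.12
position: [0.4219, -0.3201, 0.0879]
eef_rot: [179.9, 0.0, 81.5]
wrist_force: [0.5, -0.4, 1.3]
grip_width: 0.0122
grasp_force: 25.0
```

```bash
python3 - <<'E'
from h import *
s=telemetry.sense();print(s['position'],s['eef_rot'],s['grip_width'],s['grasp_force'],s['wrist_force'])
E
```

```text
[ 0.42189173 -0.32014671  0.0878733 ] [1.79865977e+02 1.00587985e-02 8.14577007e+01] 0.012201062678572148 25.040700521785766 [ 0.49453317 -0.36374752  1.31539485]
```

>>> {"name": "apply_moves", "arguments": {"motion": [[[0, 0, -0.1], [0, 0, 0], 255], [[0, 0, -0.22], [0, 0, 0], 255], [[0.1, 0, -0.3], [0, 0, 0], 255], [[0.22, -0.005, -0.3], [0, 0, 0], 255], [[0.34, -0.01, -0.3], [-0.06, 0, 0], 255], [[0.46, -0.012, -0.3], [-0.14, 0, 0], 255], [[0.57, -0.012, -0.3], [-0.21, 0, 0], 255], [[0.623, -0.012, -0.26], [-0.262, 0, 0], 255]]}}

```text
time: 11.12
position: [0.4625, -0.0089, 0.2198]
eef_rot: [149.4, -0.1, 81.6]
wrist_force: [0.3, -0.9, -0.6]
grip_width: 0.0124
grasp_force: 25.0
```

```bash
python3 - <<'E'
from h import *
p,R=pose();print(p,R.as_euler('xyz',degrees=True),telemetry.sense()['grasp_force'])
y=np.radians(-8.5);Rt=Ro.from_euler('z',y)*Ro.from_matrix(np.array([[0,.866,.5],[1,0,0],[0,.5,-.866]]))
n=-Rt.apply([0,0,1]);print(n,Rt.as_euler('xyz',degrees=True))
m=np.array([.5225,-.0205,.081]); print(delta(m+.125*n,Rt))
E
```

```text
[ 0.46254761 -0.00886576  0.21980328] [ 1.49383615e+02 -1.08480602e-01  8.15816428e+01] 25.033016010420397
[-0.49451881  0.07390633  0.86601905] [149.99927222   0.          81.5       ]
(array([-0.0054, -0.0337,  0.0511]), array([ 0.0054, -0.0012,  0.0001]))
```

>>> {"name": "apply_moves", "arguments": {"motion": [[[-0.005, -0.034, 0.051], [0.0054, -0.001, 0], 255], [[-0.005, -0.034, 0.051], [0.0054, -0.001, 0], 255], [[-0.005, -0.034, 0.051], [0.0054, -0.001, 0], 255], [[-0.005, -0.034, 0.051], [0.0054, -0.001, 0], 255]]}}

```text
time: 11.62
position: [0.461, -0.0138, 0.1892]
eef_rot: [150.3, 0.1, 81.3]
wrist_force: [-0.1, 0.7, -0.5]
grip_width: 0.0119
grasp_force: 25.0
```

```bash
python3 - <<'E'
from h import *
import pickle
p,R=pose();c=cal('wrist');W=optics.camera('wrist')[:,:,::-1];S=cal('side');sd=optics.camera('side')[:,:,::-1]
pickle.dump((c,p,R,W,S,sd),open('w7.pkl','wb')); print(p,R.as_euler('xyz',degrees=True))
tip=p+R.apply([0,0,.083]);m=np.array([.5225,-.0205,.081])
print('pred tip W',proj(c,tip),'S',proj(S,tip),'mouth W',proj(c,m),'S',proj(S,m))
u=(proj(c,m)-[50,50]).astype(int).clip(0);v=(proj(S,m)-[50,60]).astype(int)
print(u,v)
f=lambda im,o:cv2.resize(im[o[1]:o[1]+100,o[0]:o[0]+100],(400,400),interpolation=2)
cv2.imwrite('pics/w7.png',np.hstack([f(W,u),f(sd,v)]))
E
```

```text
[ 0.46097477 -0.01382364  0.18919081] [1.50336485e+02 8.11672222e-02 8.13341092e+01]
pred tip W [255.64802921 185.41469706] S [237.79965768 154.12364259] mouth W [255.8703987  171.97570839] S [246.73315771 165.82047644]
[205 121] [196 105]
```

View pics/w7.png

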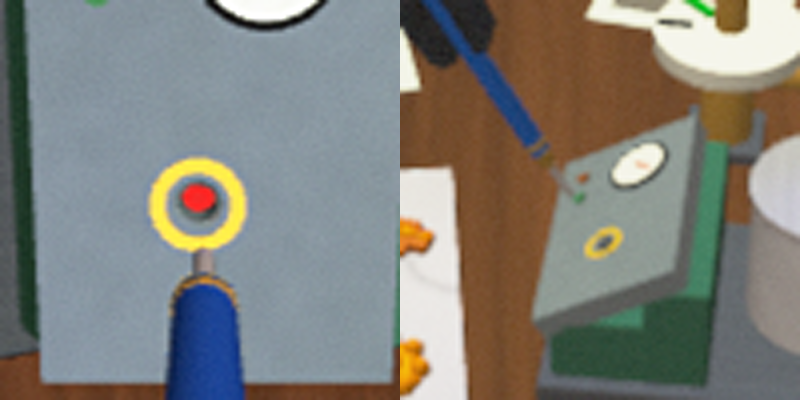

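The wrist crop shows the yellow bezel centred at (254.5,172.1) with the red button inside it and the stylus tip at about (256,183.5). In the side view the tip is at (240.5,154.5) and the bezel at (246.8,165.8).

```bash
python3 - <<'E'
from h import *
import pickle
c,p,R,W,S,sd=pickle.load(open('w7.pkl','rb'))
def ring(im,u0):
    I=im.astype(int);b,g,r=I[...,0],I[...,1],I[...,2]
    m=((r>150)&(g>130)&(b<110)).astype(np.uint8); x,y=[int(v) for v in u0]
    k=np.zeros_like(m);k[y-16:y+16,x-16:x+16]=m[y-16:y+16,x-16:x+16]
    h=cv2.convexHull(np.argwhere(k)[:,::-1].astype(np.float32)); return cv2.fitEllipse(h)
ew,es=ring(W,(254.5,172)),ring(sd,(246.7,165.8)); print(ew,es)
M=tri(c,ew[0],S,es[0]); T=tri(c,(256,183.8),S,(240.5,154.7)); print('mouth',M,'tip',T,'tip in tool',R.inv().apply(T-p),'mouth in tool',R.inv().apply(M-p))
# tip known to lie at tool (x,0,z): solve from wrist row/col with z=.083
K,Rc,t=c
for z in(.081,.083,.085):
  o=R.inv().apply(-Rc.T@t-p);d=R.inv().apply(Rc.T@np.linalg.solve(K,[256,183.8,1])); q=o+d*(z-o[2])/d[2]; print(z,q)
o=R.inv().apply(-Rc.T@t-p);d=R.inv().apply(Rc.T@np.linalg.solve(K,[*ew[0],1]))
for z in(.122,.125,.128): print('mouth ray',z,o+d*(z-o[2])/d[2])
E
```

```text
((254.09605407714844, 171.74427795410156), (22.681285858154297, 23.0526180267334), 107.04521942138672) ((246.7186737060547, 165.14877319335938), (5.467053413391113, 9.86715030670166), 60.90315246582031)
mouth [ 0.52193208 -0.01921429  0.08163046] tip [ 0.50685953 -0.01953445  0.11407496] tip in tool [0.00137436 0.00298961 0.08814527] mouth in tool [ 0.00400784 -0.00015971  0.12368506]
0.081 [0.00209811 0.00032446 0.081     ]
0.083 [0.00153953 0.00032399 0.083     ]
0.085 [0.00098095 0.00032351 0.085     ]
mouth ray 0.122 [ 0.00368823 -0.00166332  0.122     ]
mouth ray 0.125 [ 0.00298131 -0.00168389  0.125     ]
mouth ray 0.128 [ 0.00227439 -0.00170446  0.128     ]
```

>>> {"name": "apply_moves", "arguments": {"motion": [[[0.0034, -0.0044, 0.03], [0, 0, 0], 255], [[0.0034, -0.0044, 0.06], [0, 0, 0], 255], [[0.0034, -0.0044, 0.06], [0, 0, 0], 255], [[0.0034, -0.0044, 0.06], [0, 0, 0], 255]]}}

```text
time: 12.22
position: [0.4729, -0.0137, 0.1607]
eef_rot: [150.4, 0.1, 81.4]
wrist_force: [0.5, -0.1, -0.7]
grip_width: 0.0124
grasp_force: 25.0
```

```bash
python3 - <<'E'
from h import *
import pickle
p,R=pose();c=cal('wrist');W=optics.camera('wrist')[:,:,::-1];S=cal('side');sd=optics.camera('side')[:,:,::-1]
pickle.dump((c,p,R,W,S,sd),open('w8.pkl','wb')); print(p,R.as_euler('xyz',degrees=True))
m=np.array([.522,-.0195,.0815]);print(R.inv().apply(m-p))
u=(proj(c,m)-[25,25]).astype(int);v=(proj(S,m)-[25,35]).astype(int); print(u,v)
f=lambda im,o:cv2.resize(im[o[1]:o[1]+50,o[0]:o[0]+50],(400,400),interpolation=2)
cv2.imwrite('pics/w8.png',np.hstack([f(W,u),f(sd,v)]))
E
```

```text
[ 0.47289393 -0.01370003  0.16065613] [1.50448079e+02 9.35447149e-02 8.13788939e+01]
[0.00175578 0.00395207 0.0932311 ]
[234 155] [221 130]
```

View pics/w8.png

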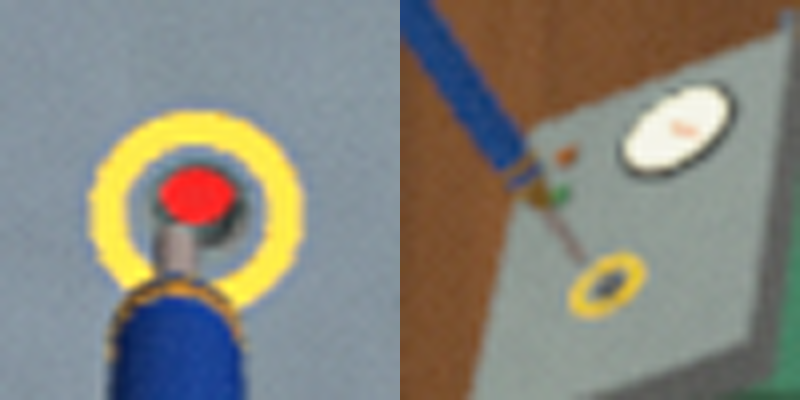

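The tip is at about (256.1,183.5) and the bezel centre at (258.6,181.8), so I need about 2.4 mm in +y. I will let the arm settle, fit the ring again and then step.

```bash
cat >> h.py <<'E'
def ringw():
    p,R=pose();c=cal('wrist');W=optics.camera('wrist').astype(int);r,g,b=W[...,0],W[...,1],W[...,2]
    m=((r>150)&(g>130)&(b<110));k=np.zeros_like(m);k[150:225,215:300]=m[150:225,215:300]
    # upper part of ring only (below is hidden): RANSAC-free fit on outer contour rows above tip
    cs,_=cv2.findContours(k.astype(np.uint8),0,1);q=max(cs,key=len)[:,0,:];q=q[q[:,1]<q[:,1].min()+18].astype(float)
    A=np.c_[2*q,np.ones(len(q))];s=np.linalg.lstsq(A,(q**2).sum(1),rcond=None)[0]
    K,Rc,t=c;o=R.inv().apply(-Rc.T@t-p);ray=lambda u,z:(lambda d:o+d*(z-o[2])/d[2])(R.inv().apply(Rc.T@np.linalg.solve(K,[*u,1])))
    rad=np.sqrt(s[2]+s[0]**2+s[1]**2)
    return p,R,s[:2],rad,ray
E
python3 - <<'E'
from h import *
for i in range(2):
    p,R,u,rad,ray=ringw(); print(p,u,rad,'depth',294.1*.0125/(rad+.5)); 
for z in (.090,.093,.096): print('mouth',ray(u,z))
print('tip',ray((256.1,183.5),.083))
E
```

```text
[ 0.47299367 -0.01362789  0.16093032] [257.80279771 180.92267864] 11.06450500383562 depth 0.3178908218536541
[ 0.47297414 -0.01355626  0.16091107] [257.91196905 180.96365623] 11.024204837149437 depth 0.31900248667476283
mouth [0.00233366 0.00212027 0.09      ]
mouth [0.0015268 0.0021398 0.093    ]
mouth [0.00071995 0.00215933 0.096     ]
tip [0.00181015 0.00041708 0.083     ]
```

>>> {"name": "apply_moves", "arguments": {"motion": [[[-0.0016, 0.003, 0.006], [-0.004, 0, 0], 255], [[-0.0016, 0.003, 0.006], [-0.004, 0, 0], 255], [[-0.0016, 0.003, 0.006], [-0.004, 0, 0], 255]]}}

```text
time: 12.8
position: [0.4751, -0.0147, 0.158]
eef_rot: [150.0, 0.1, 81.4]
wrist_force: [0.4, -0.1, -0.3]
grip_width: 0.0124
grasp_force: 25.0
```

```bash
python3 - <<'E'
from h import *
p,R,u,rad,ray=ringw(); W=optics.camera('wrist'); print(p,R.as_euler('xyz',degrees=True),u,rad)
I=W.astype(int);g=I[150:215,225:290];m=((g[...,0]>150)&(g[...,1]>130)&(g[...,2]<110))
ys,xs=np.nonzero(m); print('top row',ys.min()+150)
for y in range(166,192,2):
    w=np.nonzero(m[y-150])[0]; print(y,w.min()+225 if len(w) else'',w.max()+225 if len(w) else '')
for y in range(178,188): print(y,[tuple(v) for v in W[y,250:264:1,0:3].tolist()] if 0 else W[y,248:266,0].tolist(),W[y,248:266,2].tolist())
E
```

```text
[ 0.4750754  -0.01469124  0.15795187] [1.50033779e+02 9.75384662e-02 8.14042905e+01] [256.75515788 181.16638825] 11.256125547228663
top row 169
166  
168  
170 251 262
172 248 265
174 247 267
176 245 268
178 245 269
180 244 269
182 244 269
184 244 269
186 245 268
188 246 267
190 247 266
178 [225, 147, 125, 119, 144, 250, 255, 251, 249, 250, 250, 254, 255, 177, 104, 122, 134, 209] [123, 159, 160, 141, 92, 56, 34, 39, 39, 43, 37, 31, 39, 72, 119, 156, 163, 128]
179 [207, 131, 131, 119, 156, 252, 252, 248, 246, 245, 247, 249, 255, 187, 100, 100, 125, 172] [149, 164, 158, 129, 76, 44, 37, 40, 40, 38, 42, 35, 34, 47, 84, 119, 159, 142]
180 [185, 133, 126, 109, 100, 247, 255, 249, 246, 246, 246, 252, 255, 167, 80, 106, 123, 145] [149, 168, 143, 121, 75, 47, 38, 40, 38, 37, 38, 37, 35, 40, 83, 123, 156, 161]
181 [166, 130, 132, 116, 92, 177, 250, 252, 250, 250, 252, 255, 213, 96, 71, 102, 123, 144] [152, 163, 144, 121, 96, 71, 47, 36, 34, 35, 34, 37, 38, 41, 78, 110, 154, 171]
182 [163, 130, 136, 121, 92, 98, 177, 211, 247, 255, 255, 217, 106, 42, 87, 117, 124, 137] [152, 163, 148, 129, 103
[... 255 characters left out ...]
36, 122, 92, 113, 143, 159, 159, 106, 65, 60, 95, 119, 129, 130, 170] [144, 163, 156, 155, 135, 91, 101, 128, 146, 145, 104, 74, 63, 95, 122, 145, 160, 145]
185 [226, 149, 131, 137, 136, 99, 111, 148, 161, 159, 113, 79, 91, 124, 131, 130, 128, 166] [95, 151, 166, 161, 156, 101, 96, 127, 141, 139, 106, 82, 92, 124, 137, 157, 163, 103]
186 [244, 178, 133, 133, 133, 95, 114, 146, 164, 164, 133, 128, 133, 136, 136, 129, 152, 233] [83, 144, 165, 164, 159, 99, 100, 125, 142, 142, 128, 136, 140, 140, 158, 167, 162, 103]
187 [255, 240, 170, 133, 131, 97, 116, 149, 164, 162, 134, 130, 136, 133, 128, 147, 239, 255] [78, 103, 148, 168, 165, 103, 99, 128, 145, 142, 127, 141, 153, 160, 164, 160, 122, 82]
```

>>> {"name": "apply_moves", "arguments": {"motion": [[[-0.0016, 0.0017, 0], [0, 0, 0], 255], [[-0.0016, 0.0017, 0.006], [0, 0, 0], 255], [[-0.0016, 0.0017, 0.012], [0, 0, 0], 255], [[-0.0016, 0.0017, 0.018], [0, 0, 0], 255], [[-0.0016, 0.0017, 0.018], [0, 0, 0], 255]]}}

```text
time: 13.52
position: [0.48, -0.0163, 0.1502]
eef_rot: [150.1, 0.1, 81.4]
wrist_force: [0.6, 0.1, -1.0]
grip_width: 0.0122
grasp_force: 25.0
```

```bash
cat > st.py <<'E'
from h import *
s=telemetry.sense();p,R=pose();f=R.inv().apply(s['wrist_force']);print(s['time'],p,R.as_euler('xyz',degrees=True),'force tool',np.round(f,2),'torque tool',np.round(R.inv().apply(s['ft_torque']),3))
m=np.array([.522,-.0195,.0815]);print('mouth z (tool)',R.inv().apply(m-p))
E
python3 st.py; python3 - <<'E'
from h import *
W=optics.camera('wrist').astype(int);g=W[150:215,225:290];m=((g[...,0]>150)&(g[...,1]>130)&(g[...,2]<110))
ys,xs=np.nonzero(m);print(ys.min()+150)
for y in (178,182,186):
    w=np.nonzero(m[y-150])[0];print(y,w.min()+225,w.max()+225)
for y in range(176,188): print(y,W[y,248:266,0].tolist())
E
```

```text
13.525 [ 0.48003761 -0.01629796  0.15017558] [1.50073516e+02 1.05749817e-01 8.14057473e+01] force tool [0.24 0.02 1.18] torque tool [ 0.164 -0.044 -0.043]
mouth z (tool) [0.00323136 0.00211519 0.08045194]
171
178 245 268
182 243 269
186 244 269
176 [253, 255, 239, 179, 139, 126, 125, 122, 123, 122, 121, 127, 135, 182, 240, 255, 254, 253]
177 [255, 240, 171, 128, 125, 109, 110, 108, 102, 99, 89, 104, 117, 128, 146, 209, 252, 254]
178 [250, 184, 130, 123, 117, 124, 181, 226, 236, 234, 182, 118, 89, 107, 122, 140, 208, 253]
179 [209, 136, 123, 110, 163, 249, 255, 254, 252, 254, 255, 246, 186, 109, 115, 127, 147, 249]
180 [183, 132, 118, 123, 251, 255, 251, 248, 248, 248, 249, 255, 255, 171, 105, 122, 134, 211]
181 [147, 127, 118, 110, 249, 255, 252, 248, 247, 247, 248, 253, 244, 138, 81, 116, 134, 199]
182 [129, 130, 127, 97, 180, 253, 255, 234, 245, 250, 254, 255, 219, 106, 82, 110, 123, 147]
183 [132, 135, 132, 93, 94, 169, 158, 149, 169, 211, 253, 229, 124, 49, 84, 114, 126, 146]
184 [130, 130, 137, 108, 89, 87, 113, 136, 156, 162, 178, 117, 55, 50, 97, 121, 127, 144]
185 [130, 135, 135, 121, 96, 80, 110, 146, 160, 160, 112, 65, 52, 87, 116, 128, 127, 148]
186 [145, 129, 132, 136, 117, 89, 115, 147, 163, 165, 112, 70, 76, 114, 121, 127, 129, 181]
187 [165, 129, 132, 137, 134, 95, 113, 148, 163, 165, 116, 98, 124, 135, 130, 126, 143, 237]
```

>>> {"name": "apply_moves", "arguments": {"motion": [[[-0.0012, 0.001, 0.002], [0, 0, 0], 255], [[-0.0012, 0.001, 0.005], [0, 0, 0], 255], [[-0.0012, 0.001, 0.005], [0, 0, 0], 255]]}}

```text
time: 13.95
position: [0.4818, -0.0172, 0.1487]
eef_rot: [150.0, 0.1, 81.4]
wrist_force: [-0.1, -0.5, -1.3]
grip_width: 0.0122
grasp_force: 25.0
```

```bash
python3 st.py
```

```text
13.95 [ 0.48178228 -0.01715508  0.14869774] [1.50029660e+02 1.00173123e-01 8.14046399e+01] force tool [-0.55 -0.68  1.16] torque tool [ 0.196  0.028 -0.012]
mouth z (tool) [0.00380965 0.0011868  0.0782469 ]
```

>>> {"name": "apply_moves", "arguments": {"motion": [[[0, 0, 0.002], [0, 0, 0], 255], [[0, 0, 0.004], [0, 0, 0], 255], [[0, 0, 0.004], [0, 0, 0], 255]]}}

```text
time: 14.32
position: [0.4827, -0.0173, 0.1469]
eef_rot: [150.0, 0.1, 81.4]
wrist_force: [0.4, 0.3, -0.8]
grip_width: 0.0117
grasp_force: 25.0
```

```bash
python3 st.py
```

```text
14.325 [ 0.48273878 -0.01728811  0.14692203] [1.50036037e+02 1.00152838e-01 8.14060314e+01] force tool [ 0.33 -0.11  0.86] torque tool [ 0.212  0.023 -0.025]
mouth z (tool) [0.00379415 0.00124589 0.07622618]
```

>>> {"name": "apply_moves", "arguments": {"motion": [[[0, 0, 0.004], [0, 0, 0], 255], [[0, 0, 0.004], [0, 0, 0], 255]]}}

```text
time: 14.58
position: [0.4837, -0.0174, 0.1451]
eef_rot: [150.0, 0.1, 81.4]
wrist_force: [0.9, -0.7, -0.5]
grip_width: 0.0118
grasp_force: 25.0
```

>>> {"name": "apply_moves", "arguments": {"motion": [[[0, 0, 0.004], [0, 0, 0], 255], [[0, 0, 0.004], [0, 0, 0], 255]]}}

```text
time: 14.82
position: [0.4847, -0.0176, 0.1433]
eef_rot: [150.0, 0.1, 81.4]
wrist_force: [0.3, 0.5, -0.3]
grip_width: 0.0122
grasp_force: 25.0
```

```bash
python3 st.py
```

```text
14.825 [ 0.48465224 -0.01761425  0.143318  ] [1.50048551e+02 1.02559010e-01 8.14039906e+01] force tool [0.5  0.09 0.36] torque tool [ 0.172 -0.032  0.022]
mouth z (tool) [0.00382832 0.00138038 0.072134  ]
```

>>> {"name": "apply_moves", "arguments": {"motion": [[[0, 0, 0.003], [0, 0, 0], 255], [[0, 0, 0.003], [0, 0, 0], 255]]}}

```text
time: 15.08
position: [0.4856, -0.0177, 0.1424]
eef_rot: [150.0, 0.1, 81.4]
wrist_force: [-1.5, 0.3, 0.9]
grip_width: 0.0124
grasp_force: 25.1
```

```bash
python3 st.py
```

```text
15.075 [ 0.48560379 -0.01770627  0.14240999] [1.5001724e+02 9.8575176e-02 8.1406694e+01] force tool [ 0.07 -0.85 -1.48] torque tool [ 0.29  -0.008 -0.009]
mouth z (tool) [0.00376951 0.00096783 0.07087159]
```

>>> {"name": "apply_moves", "arguments": {"motion": [[[0, 0, 0.003], [0, 0, 0], 255], [[0, 0, 0.003], [0, 0, 0], 255]]}}

```text
time: 15.32
position: [0.4864, -0.0178, 0.1411]
eef_rot: [150.0, 0.1, 81.4]
wrist_force: [-1.7, 0.2, 2.4]
grip_width: 0.0124
grasp_force: 25.1
```

```bash
python3 st.py
```

```text
15.325 [ 0.4863711  -0.01781274  0.14112408] [1.50011086e+02 9.65024849e-02 8.14063386e+01] force tool [-0.02 -0.27 -2.91] torque tool [ 0.255  0.001 -0.039]
mouth z (tool) [0.00375599 0.00093196 0.06937089]
```

>>> {"name": "apply_moves", "arguments": {"motion": [[[0, 0, 0.002], [0, 0, 0], 255], [[0, 0, 0.003], [0, 0, 0], 255], [[0, 0, 0.003], [0, 0, 0], 255]]}}

```text
time: 15.7
position: [0.4871, -0.0179, 0.1399]
eef_rot: [150.0, 0.1, 81.4]
wrist_force: [-2.8, 0.4, 3.0]
grip_width: 0.0123
grasp_force: 25.1
```

```bash
python3 st.py
```

```text
15.7 [ 0.48713232 -0.01793468  0.13986195] [1.50005073e+02 9.58135310e-02 8.14055084e+01] force tool [-0.04 -1.   -4.01] torque tool [ 0.215 -0.025  0.006]
mouth z (tool) [0.00376049 0.00088793 0.06789251]
```

>>> {"name": "apply_moves", "arguments": {"motion": [[[0, 0, 0.001], [0, 0, 0], 255], [[0, 0, 0.001], [0, 0, 0], 255]]}}

```text
time: 15.95
position: [0.4873, -0.018, 0.1394]
eef_rot: [150.0, 0.1, 81.4]
wrist_force: [-2.8, 0.4, 4.5]
grip_width: 0.0124
grasp_force: 25.1
```

```bash
python3 st.py
```

```text
15.95 [ 0.48734706 -0.01798057  0.13937514] [1.50008310e+02 9.79640070e-02 8.14066591e+01] force tool [-0.04 -0.19 -5.27] torque tool [ 0.195  0.005 -0.003]
mouth z (tool) [0.00377444 0.00094542 0.06736116]
```

>>> {"name": "apply_moves", "arguments": {"motion": [[[0, 0, 0.001], [0, 0, 0], 255], [[0, 0, 0.001], [0, 0, 0], 255]]}}

```text
time: 16.2
position: [0.4876, -0.018, 0.1391]
eef_rot: [150.0, 0.1, 81.4]
wrist_force: [-3.6, 0.6, 6.1]
grip_width: 0.012
grasp_force: 25.1
```

```bash
python3 st.py
```

```text
16.2 [ 0.48762761 -0.01801847  0.13907105] [1.50005110e+02 9.58767217e-02 8.14046596e+01] force tool [ 0.07 -0.07 -7.11] torque tool [ 0.327  0.01  -0.019]
mouth z (tool) [0.00376856 0.00084835 0.0669564 ]
```

>>> {"name": "apply_moves", "arguments": {"motion": [[[0, 0, 0.0006], [0, 0, 0], 255], [[0, 0, 0.0006], [0, 0, 0], 255], [[0, 0, 0.0006], [0, 0, 0], 255]]}}

```text
time: 16.58
position: [0.4879, -0.018, 0.1391]
eef_rot: [150.0, 0.1, 81.4]
wrist_force: [-3.7, 0.6, 6.7]
grip_width: 0.0121
grasp_force: 25.1
```

```bash
python3 st.py
```

```text
16.575 [ 0.4878718  -0.01801935  0.13905808] [1.49990749e+02 9.22717596e-02 8.14042989e+01] force tool [ 0.06  0.1  -7.65] torque tool [0.395 0.002 0.024]
mouth z (tool) [0.00372951 0.00062869 0.0668248 ]
```

>>> {"name": "apply_moves", "arguments": {"motion": [[[0, 0, 0.0007], [0, 0, 0], 255], [[0, 0, 0.0007], [0, 0, 0], 255], [[0, 0, 0.0007], [0, 0, 0], 255], [[0, 0, 0.0007], [0, 0, 0], 255], [[0, 0, 0.0007], [0, 0, 0], 255], [[0, 0, 0.0007], [0, 0, 0], 255], [[0, 0, 0.0007], [0, 0, 0], 255]]}}

```text
time: 17.45
position: [0.4881, -0.018, 0.139]
eef_rot: [150.0, 0.1, 81.4]
wrist_force: [-5.5, 0.7, 7.7]
grip_width: 0.0119
grasp_force: 25.1
```

```bash
python3 st.py
```

```text
17.45 [ 0.48811161 -0.01804866  0.13899743] [1.49981012e+02 9.29893477e-02 8.14049782e+01] force tool [-0.16 -0.95 -9.45] torque tool [ 0.455  0.024 -0.003]
mouth z (tool) [0.00372287 0.00043863 0.06665157]
```

>>> {"name": "apply_moves", "arguments": {"motion": [[[0, 0, -0.03], [0, 0, 0], 255], [[0, 0, -0.08], [0, 0, 0], 255], [[0, -0.05, -0.2], [0, 0, 0], 255], [[0, -0.05, -0.2], [0.05, 0, 0], 255], [[0, -0.05, -0.2], [0.05, 0, 0], 255]]}}

```text
time: 18.08
position: [0.4185, -0.0074, 0.2155]
eef_rot: [155.4, 0.1, 81.4]
wrist_force: [0.3, 0.6, -0.7]
grip_width: 0.0122
grasp_force: 25.1
```

```bash
python3 st.py; python3 - <<'E'
from h import *
print(delta(np.array([.4219,-.3201,.23]),Ro.from_euler('xyz',[180,0,81.46],degrees=True)))
E
```

```text
18.075 [ 0.41850022 -0.00739118  0.21551763] [1.55362774e+02 5.51906756e-02 8.13864407e+01] force tool [ 0.68 -0.1   0.73] torque tool [ 0.101 -0.014 -0.018]
mouth z (tool) [0.00365795 0.03879838 0.16522971]
(array([-0.6174,  0.1031,  0.0161]), array([ 0.215 ,  0.0006, -0.0005]))
```

>>> {"name": "apply_moves", "arguments": {"motion": [[[-0.617, 0.103, 0.016], [0.215, 0, 0], 255], [[-0.617, 0.103, 0.016], [0.215, 0, 0], 255], [[-0.617, 0.103, 0.016], [0.215, 0, 0], 255], [[-0.617, 0.103, 0.016], [0.215, 0, 0], 255], [[-0.617, 0.103, 0.016], [0.215, 0, 0], 255], [[-0.617, 0.103, 0.016], [0.215, 0, 0], 255], [[-0.617, 0.103, 0.016], [0.215, 0, 0], 255]]}}

```text
time: 18.95
position: [0.4195, -0.3189, 0.2229]
eef_rot: [-179.3, -0.1, 81.3]
wrist_force: [1.0, 0.7, -0.6]
grip_width: 0.0122
grasp_force: 25.1
```

>>> {"name": "apply_moves", "arguments": {"motion": [[[0, 0, 0], [0, 0, 0], 255], [[0, 0, 0], [0, 0, 0], 255]]}}

```text
time: 19.2
position: [0.4207, -0.3184, 0.2264]
eef_rot: [-179.6, 0.1, 81.5]
wrist_force: [-0.4, 0.4, -0.1]
grip_width: 0.0125
grasp_force: 25.1
```

```bash
python3 st.py; python3 - <<'E'
from h import *
p,R=pose();print(delta(np.array([.4219,-.3201,.13]),Ro.from_euler('xyz',[180,0,81.46],degrees=True)))
W=optics.camera('wrist')
I=W.astype(int); r,g,b=I[...,0],I[...,1],I[...,2]
m=((b>120)&(r<80)).astype(np.uint8); ys,xs=np.nonzero(m[150:235,230:285]); 
for y in range(150,235,6):
    w=np.nonzero(m[y,230:285])[0]
    if len(w): print(y,w.min()+230,w.max()+230)
c=cal('wrist'); print('pred tip',proj(c,p+R.apply([.0018,0,.083])),'hole',proj(c,[.4213,-.318,.055]))
for y in range(178,196,2): print(y,W[y,244:268,0].tolist())
E
```

```text
19.2 [ 0.4207217  -0.31836085  0.22642313] [-1.79587765e+02  8.09415809e-02  8.15124365e+01] force tool [ 0.33 -0.48  0.08] torque tool [-0.088  0.007  0.021]
mouth z (tool) [0.31074027 0.05709689 0.14407723]
(array([-0.0028,  0.0042,  0.1928]), array([-0.0036,  0.0007,  0.0005]))
192 254 256
198 249 263
204 248 263
210 247 264
216 247 264
222 246 264
228 246 265
234 245 265
pred tip [255.75731604 183.22504314] hole [257.23522769 164.54268901]
178 [253, 253, 253, 253, 253, 253, 253, 253, 253, 253, 253, 253, 253, 253, 253, 253, 254, 254, 254, 253, 252, 251, 251, 252]
180 [253, 253, 253, 253, 253, 253, 253, 253, 253, 252, 253, 253, 253, 253, 253, 253, 254, 254, 254, 253, 252, 251, 251, 252]
182 [253, 253, 253, 253, 253, 253, 253, 253, 253, 254, 255, 253, 242, 253, 255, 254, 254, 254, 254, 253, 252, 251, 251, 252]
184 [253, 254, 253, 253, 253, 253, 253, 253, 255, 238, 196, 195, 187, 185, 255, 255, 254, 254, 254, 253, 252, 251, 251, 252]
186 [253, 253, 253, 253, 253, 253, 253, 254, 255, 230, 193, 201, 189, 170, 202, 255, 255, 254, 254, 253, 252, 251, 251, 252]
188 [253, 254, 253, 253, 253, 253, 253, 255, 255, 233, 188, 193, 188, 165, 208, 255, 255, 255, 254, 253, 252, 251, 251, 252]
190 [253, 254, 254, 253, 254, 255, 255, 216, 146, 130, 178, 209, 216, 182, 140, 155, 228, 255, 255, 255, 252, 251, 251, 252]
192 [255, 255, 255, 255, 255, 254, 212, 216, 181, 124, 71, 62, 72, 93, 109, 176, 201, 154, 194, 255, 255, 255, 255, 255]
194 [123, 124, 123, 127, 142, 171, 98, 35, 28, 31, 36, 37, 35, 34, 31, 23, 41, 87, 136, 130, 116, 124, 122, 124]
```

>>> {"name": "apply_moves", "arguments": {"motion": [[[-0.003, 0.004, 0.06], [-0.0036, 0, 0], 255], [[-0.003, 0.004, 0.12], [-0.0036, 0, 0], 255], [[-0.003, 0.004, 0.16], [-0.0036, 0, 0], 255], [[-0.003, 0.004, 0.16], [-0.0036, 0, 0], 255]]}}

```text
time: 19.75
position: [0.4208, -0.32, 0.1453]
eef_rot: [-179.9, 0.0, 81.5]
wrist_force: [0.6, -0.0, -0.7]
grip_width: 0.0122
grasp_force: 25.1
```

```bash
python3 st.py; python3 - <<'E'
from h import *
print(delta(np.array([.4219,-.3201,.0879]),Ro.from_euler('xyz',[179.87,0,81.46],degrees=True)))
E
```

```text
19.75 [ 0.42076845 -0.31996542  0.14531083] [-1.79863126e+02  2.76273082e-03  8.14657068e+01] force tool [0.06 0.63 0.74] torque tool [ 0.004 -0.06   0.019]
mouth z (tool) [0.31216441 0.05567341 0.06366296]
(array([1.000e-04, 2.600e-03, 1.148e-01]), array([-0.0023,  0.    ,  0.    ]))
```

>>> {"name": "apply_moves", "arguments": {"motion": [[[0, 0.0026, 0.02], [-0.002, 0, 0], 255], [[0, 0.0026, 0.05], [-0.002, 0, 0], 255], [[0, 0.0026, 0.08], [-0.002, 0, 0], 255], [[0, 0.0026, 0.1], [-0.002, 0, 0], 255], [[0, 0.0026, 0.112], [-0.002, 0, 0], 255], [[0, 0.0026, 0.112], [-0.002, 0, 0], 255], [[0, 0.0026, 0.112], [-0.002, 0, 0], 255]]}}

```text
time: 20.62
position: [0.4228, -0.3217, 0.0908]
eef_rot: [179.8, 0.1, 81.4]
wrist_force: [-2.2, 0.5, -0.2]
grip_width: 0.0121
grasp_force: 25.1
```

```bash
python3 st.py
```

```text
20.625 [ 0.42282262 -0.32173202  0.09080398] [1.79786312e+02 7.79115152e-02 8.14026742e+01] force tool [ 0.15 -2.28  0.17] torque tool [0.151 0.142 0.003]
mouth z (tool) [0.31367426 0.05284906 0.00907462]
```

>>> {"name": "apply_moves", "arguments": {"motion": [[[0.002, -0.0025, 0], [0, 0, 0], 255], [[0.002, -0.0025, 0.005], [0, 0, 0], 255], [[0.002, -0.0025, 0.005], [0, 0, 0], 255]]}}

```text
time: 21.0
position: [0.4221, -0.3208, 0.0884]
eef_rot: [179.7, 0.1, 81.4]
wrist_force: [0.1, 0.5, -0.5]
grip_width: 0.0121
grasp_force: 25.1
```

```bash
python3 st.py
```

```text
21.0 [ 0.4221166  -0.32080681  0.0883616 ] [1.79724583e+02 1.12467757e-01 8.14062845e+01] force tool [ 0.48 -0.01  0.48] torque tool [-0.038 -0.052 -0.009]
mouth z (tool) [0.3128621  0.053708   0.00650573]
```

Nearly down. Open gently, let it settle, then rise straight up.

>>> {"name": "apply_moves", "arguments": {"motion": [[[0, 0, 0.001], [0, 0, 0], 255], [[0, 0, 0.001], [0, 0, 0], 200], [[0, 0, 0.001], [0, 0, 0], 160], [[0, 0, 0.001], [0, 0, 0], 100], [[0, 0, 0.001], [0, 0, 0], 40], [[0, 0, 0.001], [0, 0, 0], 0], [[0, 0, 0.001], [0, 0, 0], 0], [[0, 0, 0.001], [0, 0, 0], 0]]}}

```text
time: 22.0
position: [0.422, -0.3207, 0.0878]
eef_rot: [179.7, 0.1, 81.4]
wrist_force: [-0.3, -0.1, 0.2]
grip_width: 0.0768
grasp_force: 0.0
```

>>> {"name": "apply_moves", "arguments": {"motion": [[[0, 0, -0.08], [0, 0, 0], 0], [[0, 0, -0.2], [0, 0, 0], 0], [[0, 0, -0.3], [0, 0, 0], 0], [[0, 0, -0.32], [0, 0, 0], 0], [[0, 0, -0.32], [0, 0, 0], 0], [[0, 0, -0.32], [0, 0, 0], 0]]}}

```text
time: 22.75
position: [0.4203, -0.3195, 0.2454]
eef_rot: [179.9, -0.0, 81.4]
wrist_force: [-0.1, -0.3, -0.1]
grip_width: 0.0882
grasp_force: 0.0
```

```bash
python3 - <<'E'
from h import *
def handle(W,thr=1):
    I=W.astype(int);r,g,b=I[...,0],I[...,1],I[...,2]; return ((b>120)&(r<80)&(g<120)).astype(np.uint8)
c=cal('wrist');W=optics.camera('wrist');S=cal('side');sd=optics.camera('side')
for n,cc,im,box in(('w',c,W,(150,230,225,290)),('s',S,sd,(215,310,170,230))):
    m=handle(im);y0,y1,x0,x1=box;ys,xs=np.nonzero(m[y0:y1,x0:x1]);print(n,xs.min()+x0,xs.max()+x0,ys.min()+y0,ys.max()+y0,len(xs))
for z in (.16,.005+.155+.01): print('pred top',proj(c,[.4213,-.318,z]),proj(S,[.4213,-.318,z]))
s0=cv2.imread('pics/side0.png')[:,:,::-1];m=handle(s0)[215:310,170:230];ys,xs=np.nonzero(m);print('side0',xs.min()+170,xs.max()+170,ys.min()+215,ys.max()+215,len(xs))
# handle red & whole-scene change vs start
T=optics.camera('top').astype(int);t0=cv2.imread('pics/top0.png')[:,:,::-1].astype(int)
d=(np.abs(T-t0).max(2)>60).astype(np.uint8);k,l,st,ce=cv2.connectedComponentsWithStats(d);print([s.tolist() for s in st[1:] if s[4]>12])
print(telemetry.sense()['position'])
E
```

```text
w 248 259 154 175 86
s 192 200 233 277 143
pred top [256.6666316  183.10415622] [195.96830823 240.15453885]
pred top [256.70232147 186.08668485] [195.56426579 236.49967932]
side0 194 199 238 276 66
[[95, 164, 36, 36, 420], [377, 204, 68, 83, 1769], [418, 208, 16, 9, 51], [349, 240, 13, 9, 70], [428, 244, 15, 11, 73], [372, 248, 2, 9, 15], [445, 251, 8, 9, 24], [370, 258, 3, 9, 17], [432, 293, 6, 4, 13], [364, 297, 45, 16, 228], [344, 316, 27, 52, 615], [468, 327, 30, 24, 373], [455, 345, 28, 39, 630], [164, 366, 46, 18, 480], [215, 369, 5, 5, 20]]
[ 0.42048305 -0.31958031  0.2456078 ]
```

```bash
python3 - <<'E'
from h import *
sd=optics.camera('side');s0=cv2.imread('pics/side0.png')[:,:,::-1];W=optics.camera('wrist');w6=cv2.imread('pics/w6raw.png')[:,:,::-1]
import pickle
f=lambda im:(im[...,2].astype(int)-im[...,0]>60)
for n,im,rows,x in(('now',sd,range(228,284,4),(180,212)),('start',s0,range(228,284,4),(180,212)),('wnow',W,range(150,205,4),(236,280)),('w6',w6,range(150,205,4),(236,280))):
    m=f(im);o=[]
    for y in rows:
        w=np.nonzero(m[y,x[0]:x[1]])[0]; o.append((y,int(w.min()+x[0]),int(w.max()+x[0])) if len(w) else (y,))
    print(n,o)
c=cal('wrist');c6,p6,_=pickle.load(open('w6.pkl','rb'))
print([proj(c,[.4213,-.318,z]) for z in(.055,.16)],[proj(c6,[.4213,-.318,z]) for z in(.055,.16)])
E
```

```text
now [(228,), (232,), (236, 192, 198), (240, 193, 198), (244, 194, 199), (248, 195, 199), (252, 195, 199), (256, 196, 200), (260, 196, 201), (264, 197, 201), (268, 197, 201), (272, 198, 202), (276, 199, 202), (280,)]
start [(228,), (232,), (236,), (240, 194, 200), (244, 195, 199), (248, 195, 200), (252, 196, 200), (256, 196, 200), (260, 197, 201), (264, 197, 201), (268, 198, 202), (272, 198, 202), (276, 198, 202), (280,)]
wnow [(150,), (154, 254, 256), (158, 250, 259), (162, 248, 258), (166, 245, 257), (170, 244, 256), (174, 246, 254), (178,), (182,), (186,), (190,), (194,), (198,), (202,)]
w6 [(150,), (154,), (158,), (162,), (166, 252, 260), (170, 252, 260), (174, 252, 260), (178, 252, 261), (182, 251, 261), (186, 251, 261), (190, 250, 262), (194, 250, 262), (198, 252, 260), (202,)]
[array([255.75941127, 160.51995277]), array([255.92291148, 182.40260633])] [array([256.53224013, 168.15681466]), array([256.29455179, 193.08991887])]
```

```bash
python3 - <<'E'
from h import *
c=cal('wrist');W=optics.camera('wrist');S=cal('side')
t=atz(c,(250,170.5),.158);e=atz(c,(255.3,156.5),.055);print(t,e,(t-e)[:2],np.degrees(np.arctan(np.linalg.norm((t-e)[:2])/.103)),tri(c,(250,170.5),S,(195.2,237)))
m=(W[...,2].astype(int)-W[...,0]>60)
for y in range(150,182,2): print(y,''.join('#' if v else '.' for v in m[y,236:270]),W[y,250].tolist())
p,R=pose();print(p)
E
```

```text
[ 0.41751874 -0.30645054  0.158     ] [ 0.42149832 -0.31281429  0.055     ] [-0.00397958  0.00636375] 4.1677843926453555 [ 0.41861726 -0.30683674  0.15591104]
150 .................................. [251, 235, 174]
152 .................................. [253, 237, 173]
154 .................####............. [237, 192, 122]
156 ................#######........... [195, 158, 120]
158 ..............##########.......... [37, 69, 149]
160 .............##########........... [26, 70, 157]
162 ............###########........... [31, 77, 171]
164 ..........############............ [63, 144, 249]
166 .........############............. [64, 140, 245]
168 ........#############............. [62, 140, 245]
170 ........#############............. [62, 138, 244]
172 .........############............. [59, 136, 244]
174 ..........#########............... [47, 129, 246]
176 .................................. [211, 183, 174]
178 .................................. [251, 233, 165]
180 .................................. [249, 230, 164]
[ 0.42097682 -0.32002416  0.24670339]
```

The stylus is right down, but it leans about 4–5° after release. I will straighten it by gripping lightly, tipping it about its tip to the other side of the hole and releasing.

>>> {"name": "apply_moves", "arguments": {"motion": [[[0.02, -0.002, 0.1], [0, 0, 0], 0], [[0.02, -0.002, 0.2], [0, 0, 0], 0], [[0.02, -0.002, 0.28], [0, 0, 0], 60], [[0.02, -0.002, 0.314], [0, 0, 0], 120], [[0.02, -0.002, 0.314], [0, 0, 0], 180], [[0.02, -0.002, 0.314], [0, 0, 0], 255], [[0.02, -0.002, 0.314], [0, 0, 0], 255], [[0.02, -0.002, 0.314], [0, 0, 0], 255]], "grip_force": 8}}

```text
time: 24.05
position: [0.4233, -0.3113, 0.0921]
eef_rot: [179.6, 0.2, 81.4]
wrist_force: [-0.6, -0.7, 0.4]
grip_width: 0.0302
grasp_force: 0.0
```

>>> {"name": "apply_moves", "arguments": {"motion": [[[0, 0, 0], [0, 0, 0], 255], [[0, 0, 0], [0, 0, 0], 255], [[0, 0, 0], [0, 0, 0], 255]]}}

```text
time: 24.42
position: [0.4226, -0.3107, 0.0909]
eef_rot: [179.7, 0.1, 81.4]
wrist_force: [0.0, 0.1, 0.3]
grip_width: 0.0125
grasp_force: 8.0
```

```bash
python3 st.py
```

```text
24.425 [ 0.42256773 -0.31072464  0.09088432] [1.79736381e+02 1.04579235e-01 8.14061880e+01] force tool [ 0.13  0.   -0.31] torque tool [-0.126 -0.03   0.015]
mouth z (tool) [0.30282957 0.0547574  0.00908363]
```

>>> {"name": "apply_moves", "arguments": {"motion": [[[-0.006, 0, 0], [0, 0.018, 0], 255], [[-0.012, 0, 0], [0, 0.036, 0], 255], [[-0.016, 0, 0], [0, 0.05, 0], 255], [[-0.016, 0, 0], [0, 0.05, 0], 255]]}}

```text
time: 24.92
position: [0.4214, -0.3194, 0.0911]
eef_rot: [179.7, -5.6, 81.4]
wrist_force: [-0.9, 0.6, 3.4]
grip_width: 0.0124
grasp_force: 8.0
```

```bash
python3 st.py; python3 - <<'E'
from h import *
sd=optics.camera('side');m=(sd[...,2].astype(int)-sd[...,0]>60)
for y in range(244,284,4):
    w=np.nonzero(m[y,180:212])[0]; print(y,(w.min()+180,w.max()+180) if len(w) else '')
E
```

```text
24.925 [ 0.42144959 -0.31936449  0.09108108] [179.71987605  -5.62074634  81.36267292] force tool [ 0.82 -1.01 -3.32] torque tool [-0.076  0.066  0.005]
mouth z (tool) [0.30912786 0.0541801  0.040316  ]
244 (np.int64(194), np.int64(196))
248 (np.int64(194), np.int64(197))
252 (np.int64(195), np.int64(199))
256 (np.int64(196), np.int64(199))
260 (np.int64(196), np.int64(201))
264 (np.int64(197), np.int64(201))
268 (np.int64(197), np.int64(202))
272 (np.int64(198), np.int64(202))
276 (np.int64(198), np.int64(203))
280
```

Release, rise along the tool, and check.

>>> {"name": "apply_moves", "arguments": {"motion": [[[0, 0, 0], [0, 0, 0], 200], [[0, 0, 0], [0, 0, 0], 160], [[0, 0, 0], [0, 0, 0], 100], [[0, 0, 0], [0, 0, 0], 40], [[0, 0, 0], [0, 0, 0], 0], [[0, 0, 0], [0, 0, 0], 0], [[0, 0, 0], [0, 0, 0], 0]]}}

```text
time: 25.85
position: [0.4213, -0.3186, 0.0908]
eef_rot: [179.7, -5.6, 81.4]
wrist_force: [-0.3, -0.8, -0.3]
grip_width: 0.077
grasp_force: 0.0
```

>>> {"name": "apply_moves", "arguments": {"motion": [[[0, 0, -0.08], [0, 0, 0], 0], [[0, 0, -0.2], [0, 0, 0], 0], [[0, 0, -0.3], [0, -0.025, 0], 0], [[0, 0, -0.32], [0, -0.049, 0], 0], [[0, 0, -0.32], [0, -0.049, 0], 0], [[0, 0, -0.32], [0, -0.049, 0], 0]]}}

```text
time: 26.6
position: [0.4177, -0.3334, 0.2487]
eef_rot: [179.8, -0.1, 81.4]
wrist_force: [0.0, -0.7, -1.0]
grip_width: 0.088
grasp_force: 0.0
```

```bash
python3 - <<'E'
from h import *
p,R=pose();print(p,R.as_euler('xyz',degrees=True))
c=cal('wrist');W=optics.camera('wrist')
m=(W[...,2].astype(int)-W[...,0]>60)
for y in range(144,206,2): print(y,''.join('#' if v else '.' for v in m[y,230:284]),W[y,256].tolist())
print([proj(c,[.4213,-.318,z]) for z in(.055,.16)])
sd=optics.camera('side');m=(sd[...,2].astype(int)-sd[...,0]>60)
print([(y,*(np.nonzero(m[y,180:212])[0][[0,-1]]+180)) for y in range(228,284,4) if m[y,180:212].any()])
E
```

```text
[ 0.41771084 -0.33342704  0.24870676] [ 1.79846147e+02 -1.12849133e-01  8.14187444e+01]
144 ........................##............................ [97, 101, 147]
146 .....................########......................... [22, 67, 152]
148 ...................##########......................... [24, 62, 137]
150 ..................###########......................... [24, 54, 123]
152 ................############.......................... [17, 47, 104]
154 ..............#############........................... [12, 35, 84]
156 ............##############............................ [93, 78, 85]
158 ..........##############.............................. [255, 221, 154]
160 ..........##############.............................. [255, 237, 170]
162 ..........#############............................... [250, 233, 167]
164 ...........###########................................ [250, 231, 166]
166 ............########.................................. [249, 229, 165]
168 ...................................................... [249, 230, 166]
170 ................................................
[... 1054 characters left out ...]
 ...................................................... [103, 58, 38]
202 ...................................................... [245, 205, 61]
204 ...................................................... [234, 197, 61]
[array([256.52038544, 149.72701115]), array([257.01329385, 167.46129758])]
[(236, np.int64(189), np.int64(195)), (240, np.int64(190), np.int64(195)), (244, np.int64(191), np.int64(195)), (248, np.int64(192), np.int64(196)), (252, np.int64(192), np.int64(197)), (256, np.int64(193), np.int64(198)), (260, np.int64(194), np.int64(198)), (264, np.int64(195), np.int64(199)), (268, np.int64(196), np.int64(200)), (272, np.int64(197), np.int64(201)), (276, np.int64(198), np.int64(201))]
```

The stylus still leans about 6°, now towards -x, because its tip stands off-centre. I will regrasp at the hole's centre in x, stand it vertical and release again.

>>> {"name": "apply_moves", "arguments": {"motion": [[[0.036, 0, 0.1], [0, 0, 0], 0], [[0.036, 0, 0.2], [0, 0, 0], 0], [[0.036, 0, 0.28], [0, 0, 0], 40], [[0.036, 0, 0.317], [0, 0, 0], 100], [[0.036, 0, 0.317], [0, 0, 0], 180], [[0.036, 0, 0.317], [0, 0, 0], 255], [[0.036, 0, 0.317], [0, 0, 0], 255], [[0.036, 0, 0.317], [0, 0, 0], 255]], "grip_force": 25}}

```text
time: 27.7
position: [0.4225, -0.317, 0.0929]
eef_rot: [179.6, 0.1, 81.4]
wrist_force: [0.1, -0.0, 0.4]
grip_width: 0.0299
grasp_force: 0.0
```

>>> {"name": "apply_moves", "arguments": {"motion": [[[0, 0, 0], [0, 0, 0], 255], [[0, 0, 0], [0, 0, 0], 255], [[0, 0, 0], [0, 0, 0], 255]]}}

```text
time: 28.08
position: [0.4218, -0.3163, 0.0916]
eef_rot: [179.7, -0.0, 81.4]
wrist_force: [0.0, 0.6, 1.3]
grip_width: 0.0119
grasp_force: 25.0
```

>>> {"name": "apply_moves", "arguments": {"motion": [[[-0.004, 0, -0.004], [0, 0.013, 0], 255], [[-0.0087, 0, -0.004], [0, 0.026, 0], 255], [[-0.0087, 0, -0.004], [0, 0.026, 0], 255]]}}

```text
time: 28.45
position: [0.4208, -0.3214, 0.0934]
eef_rot: [179.8, -3.0, 81.3]
wrist_force: [0.8, -0.4, -0.0]
grip_width: 0.012
grasp_force: 25.0
```

```bash
python3 st.py; python3 - <<'E'
from h import *
c=cal('wrist');W=optics.camera('wrist');p,R=pose()
m=(W[...,2].astype(int)-W[...,0]>60)
print([(y,*(np.nonzero(m[y,230:284])[0][[0,-1]]+230)) for y in range(150,240,6) if m[y,230:284].any()])
print('vertical stylus through hole c:',[proj(c,[.4203,-.318,z]).round(1) for z in(.055,.08,.1)])
E
```

```text
28.45 [ 0.42080568 -0.32143536  0.09337438] [179.75330405  -3.02659347  81.33209808] force tool [-0.3   0.86  0.04] torque tool [-0.057 -0.043 -0.038]
mouth z (tool) [0.31267291 0.05441186 0.02865753]
[(192, np.int64(254), np.int64(259)), (198, np.int64(249), np.int64(263)), (204, np.int64(249), np.int64(264)), (210, np.int64(248), np.int64(264)), (216, np.int64(247), np.int64(265)), (222, np.int64(247), np.int64(265)), (228, np.int64(245), np.int64(266)), (234, np.int64(244), np.int64(267))]
vertical stylus through hole c: [array([254.3, 199.7]), array([254.3, 209.4]), array([254.3, 219.1])]
```

>>> {"name": "apply_moves", "arguments": {"motion": [[[0, 0, 0.004], [0, 0, 0], 255], [[0, 0, 0.004], [0, 0, 0], 255], [[0, 0, 0.004], [0, 0, 0], 200], [[0, 0, 0.004], [0, 0, 0], 170], [[0, 0, 0.004], [0, 0, 0], 120], [[0, 0, 0.004], [0, 0, 0], 60], [[0, 0, 0.004], [0, 0, 0], 0], [[0, 0, 0.004], [0, 0, 0], 0]]}}

```text
time: 29.5
position: [0.421, -0.3205, 0.0915]
eef_rot: [179.7, -3.0, 81.4]
wrist_force: [1.0, -0.4, -0.7]
grip_width: 0.0669
grasp_force: 0.0
```

>>> {"name": "apply_moves", "arguments": {"motion": [[[0, 0, -0.08], [0, 0, 0], 0], [[0, 0, -0.2], [0, 0, 0], 0], [[0, 0, -0.3], [0, -0.013, 0], 0], [[0, 0, -0.32], [0, -0.026, 0], 0], [[0, 0, -0.32], [0, -0.026, 0], 0], [[0, 0, -0.32], [0, -0.026, 0], 0]]}}

```text
time: 30.25
position: [0.4181, -0.3276, 0.2489]
eef_rot: [179.9, -0.1, 81.4]
wrist_force: [-0.3, 1.0, 0.0]
grip_width: 0.088
grasp_force: 0.0
```

```bash
cat > chk.py <<'E'
from h import *
p,R=pose();print(p,R.as_euler('xyz',degrees=True))
c=cal('wrist');W=optics.camera('wrist').astype(int)
a=((W[...,2]-W[...,0]>60)&(W[...,2]>210));a[:130]=0;a[215:]=0;a[:,:225]=0;a[:,290:]=0   # bright top face
ys,xs=np.nonzero(a);u=(xs.mean(),ys.mean());t=atz(c,u,.159);h=np.array([.4213,-.3178])
print('top',u,t,len(xs),'offset from hole mm',(t[:2]-h)*1e3)
sd=optics.camera('side');m=(sd[...,2].astype(int)-sd[...,0]>60)
print('side',[(y,*(np.nonzero(m[y,180:212])[0][[0,-1]]+180)) for y in range(228,284,4) if m[y,180:212].any()])
E
python3 chk.py
```

```text
[ 0.41809996 -0.32763473  0.24892649] [ 1.79932460e+02 -1.44680525e-01  8.14239824e+01]
top (np.float64(253.7391304347826), np.float64(159.7463768115942)) [ 0.41961625 -0.30478206  0.159     ] 138 offset from hole mm [-1.6837477  13.01794114]
side [(236, np.int64(193), np.int64(199)), (240, np.int64(194), np.int64(199)), (244, np.int64(195), np.int64(199)), (248, np.int64(195), np.int64(200)), (252, np.int64(196), np.int64(200)), (256, np.int64(196), np.int64(201)), (260, np.int64(197), np.int64(201)), (264, np.int64(197), np.int64(201)), (268, np.int64(198), np.int64(202)), (272, np.int64(198), np.int64(202)), (276, np.int64(199), np.int64(202))]
```

>>> {"name": "apply_moves", "arguments": {"motion": [[[0.04, -0.002, 0.1], [0, 0, 0], 0], [[0.04, -0.002, 0.2], [0, 0, 0], 0], [[0.04, -0.002, 0.28], [0, 0, 0], 40], [[0.04, -0.002, 0.317], [0, 0, 0], 100], [[0.04, -0.002, 0.317], [0, 0, 0], 180], [[0.04, -0.002, 0.317], [0, 0, 0], 255], [[0.04, -0.002, 0.317], [0, 0, 0], 255], [[0.04, -0.002, 0.317], [0, 0, 0], 255]]}}

```text
time: 31.35
position: [0.4226, -0.3094, 0.0942]
eef_rot: [179.6, 0.1, 81.4]
wrist_force: [-0.7, -0.1, -0.2]
grip_width: 0.0301
grasp_force: 0.0
```

>>> {"name": "apply_moves", "arguments": {"motion": [[[0, 0, 0], [0, 0, 0], 255], [[0, 0, 0], [0, 0, 0], 255], [[0, 0, 0], [0, 0, 0], 255], [[0, 0, 0], [0, 0, 0], 255]]}}

```text
time: 31.85
position: [0.4219, -0.3088, 0.0929]
eef_rot: [179.7, -0.0, 81.4]
wrist_force: [-0.6, 0.2, 1.0]
grip_width: 0.0121
grasp_force: 25.0
```

```bash
python3 st.py
```

```text
31.85 [ 0.42188014 -0.30881301  0.09292312] [ 1.79735214e+02 -1.07716980e-02  8.14076417e+01] force tool [ 0.06 -0.65 -1.04] torque tool [-0.08  -0.035 -0.028]
mouth z (tool) [0.30102195 0.05571814 0.01173733]
```

>>> {"name": "apply_moves", "arguments": {"motion": [[[-0.003, -0.001, -0.006], [0, 0.02, 0], 255], [[-0.006, -0.001, -0.006], [0, 0.036, 0], 255], [[-0.0093, -0.001, -0.006], [0, 0.05, 0], 255], [[-0.0093, -0.001, -0.006], [0, 0.05, 0], 255], [[-0.0093, -0.001, -0.006], [0, 0.05, 0], 255]]}}

```text
time: 32.48
position: [0.4203, -0.3132, 0.0955]
eef_rot: [179.8, -5.8, 81.4]
wrist_force: [0.6, 1.0, -0.2]
grip_width: 0.0122
grasp_force: 25.0
```

```bash
python3 st.py; python3 - <<'E'
from h import *
p,R=pose();print('G',p-R.apply([0,0,.037]))
sd=optics.camera('side');m=(sd[...,2].astype(int)-sd[...,0]>60)
print('side',[(y,*(np.nonzero(m[y,180:212])[0][[0,-1]]+180)) for y in range(228,290,4) if m[y,180:212].any()])
E
```

```text
32.475 [ 0.42032086 -0.31319162  0.09546421] [179.77982499  -5.76133757  81.40826242] force tool [1.09 0.42 0.26] torque tool [-0.025 -0.103  0.012]
mouth z (tool) [0.30264051 0.05649099 0.04478731]
G [ 0.4196254  -0.31684291  0.13227704]
side [(240, np.int64(193), np.int64(196)), (244, np.int64(193), np.int64(197)), (248, np.int64(194), np.int64(198)), (252, np.int64(195), np.int64(198)), (256, np.int64(195), np.int64(200)), (260, np.int64(196), np.int64(200)), (264, np.int64(197), np.int64(201)), (268, np.int64(197), np.int64(201)), (272, np.int64(198), np.int64(202)), (276, np.int64(199), np.int64(202))]
```

>>> {"name": "apply_moves", "arguments": {"motion": [[[0, 0.0016, 0.004], [0, 0, 0], 255], [[0, 0.0016, 0.005], [0, 0, 0], 255], [[0, 0.0016, 0.005], [0, 0, 0], 200], [[0, 0.0016, 0.005], [0, 0, 0], 170], [[0, 0.0016, 0.005], [0, 0, 0], 120], [[0, 0.0016, 0.005], [0, 0, 0], 60], [[0, 0.0016, 0.005], [0, 0, 0], 0], [[0, 0.0016, 0.005], [0, 0, 0], 0]]}}

```text
time: 33.52
position: [0.4214, -0.3132, 0.0933]
eef_rot: [179.7, -5.7, 81.4]
wrist_force: [-0.2, 0.0, 0.1]
grip_width: 0.067
grasp_force: 0.0
```

>>> {"name": "apply_moves", "arguments": {"motion": [[[0, 0, -0.08], [0, 0, 0], 0], [[0, 0, -0.2], [0, 0, 0], 0], [[0, 0, -0.3], [0, -0.025, 0], 0], [[0, 0, -0.32], [0, -0.05, 0], 0], [[0, 0, -0.32], [0, -0.05, 0], 0], [[0, 0, -0.32], [0, -0.05, 0], 0]]}}

```text
time: 34.28
position: [0.4178, -0.3283, 0.2512]
eef_rot: [179.8, -0.1, 81.4]
wrist_force: [0.2, -0.2, -0.1]
grip_width: 0.0879
grasp_force: 0.0
```

```bash
python3 chk.py
```

```text
[ 0.41776371 -0.32830434  0.25120406] [ 1.79847600e+02 -1.15180378e-01  8.14211301e+01]
top (np.float64(251.42016806722688), np.float64(184.32773109243698)) [ 0.41357792 -0.32901649  0.159     ] 119 offset from hole mm [ -7.72208352 -11.21648891]
side [(244, np.int64(189), np.int64(195)), (248, np.int64(190), np.int64(195)), (252, np.int64(191), np.int64(196)), (256, np.int64(192), np.int64(197)), (260, np.int64(194), np.int64(198)), (264, np.int64(195), np.int64(199)), (268, np.int64(196), np.int64(200)), (272, np.int64(197), np.int64(201)), (276, np.int64(197), np.int64(202))]
```

```bash
python3 - <<'E'
from h import *
c=cal('wrist');S=cal('side');T=cal('top');W=optics.camera('wrist').astype(int);sd=optics.camera('side').astype(int);tp=optics.camera('top').astype(int)
a=((W[...,2]-W[...,0]>60)&(W[...,2]>210));a[:130]=0;a[215:]=0;a[:,:225]=0;a[:,290:]=0
ys,xs=np.nonzero(a);u=(xs.mean(),ys.mean())
m=sd[...,2]-sd[...,0]>60;k=np.nonzero(m[225:290,180:212]);y0=k[0].min()+225;print('side top row',y0,np.nonzero(m[y0])[0])
print('top xyz',tri(c,u,S,(191.5,y0+1.5)))
def red(im,z=.1275):
    r,g,b=im[...,0],im[...,1],im[...,2];q=((r>150)&(g<70)&(b<70)).astype(np.uint8);q[:140]=0;q[215:]=0;q[:,:95]=0;q[:,170:]=0
    ys,xs=np.nonzero(q);P=np.array([atz(T,v,z)[:2] for v in zip(xs,ys)],np.float32);f=cv2.fitLine(P,2,0,.001,.001).ravel();return len(xs),np.degrees(np.arctan2(f[1],f[0])),f[2:]
t0=cv2.imread('pics/top0.png')[:,:,::-1].astype(int);print('tap',red(t0),red(tp))
for n,(x,y,X,Y) in dict(slab=(160,236,268,288),jug=(345,90,392,145)).items():
    print(n,(np.abs(tp-t0)[y:Y,x:X].max(2)>50).sum())
print('time',telemetry.sense()['time'])
E
```

```text
side top row 242 [192 193]
top xyz [ 0.4139216  -0.32795089  0.16276303]
tap (165, np.float32(-28.423246), array([0.5671921, 0.2072741], dtype=float32)) (169, np.float32(-55.675346), array([0.5831605 , 0.22614622], dtype=float32))
slab 0
jug 0
time 34.525
```

```bash
python3 -c "
from workcell import workorder
print(workorder.sign_off())"
```

```text
the job is handed in; nothing more can be done
None
```

The job is handed in, with no verdict shown: the tap is at about half open, the reset button was pressed fully in and held at about 10 N, and the stylus is back down in its hole but resting at a lean of about 6°; the slab ornaments and the jug look undisturbed in the top camera.

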